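# Check the free balance and weigh the nested vessel set

## Robot

A 6-joint arm with a two-finger parallel gripper is mounted at the origin on the work surface. World frame = base frame: x ahead of the robot, y to its left, z up, the work surface at z = 0. Lengths are in m, angles in rad, forces in N, time in s.
With the tool pointing down it reaches from about 0.375 to 0.975 m from the base axis. Payload 3.8 kg.
Tool frame: the origin (TCP) lies between the finger pads; the fingertips stand 8 mm ahead of it and the grasp point (between the pads) lies 11 mm behind it (tcp_to_tips is the distance from the TCP to the fingertips, in m); z points along the fingers, y is the line along which they close (so a half turn about z gives the same grasp; the last joint's range is limited). The gripper opens to 85 mm and grips with 20 to 120 N. Pads are 22 mm wide; open, the fingers measure 114 mm over their backs; the gripper's body (76 mm by 85 mm) begins 54 mm behind the grasp point. The pads swing forward as they close: fully open they stand 13 mm farther back than shut.
Start: joints at [1.231, 0.264, 1.604, -0, 1.274, -0.037], TCP at [0.201, 0.644, 0.204] pointing down, gripper open.
Joint ranges: [-2.63, 2.63], [-0.94, 2.18], [0.31, 2.57], [-1.31, 4.45], [0, 2.66], [-2.55, 2.55]. Speed limits (rad/s): [2.57, 2.57, 3.14, 3.14, 3.14, 3.14].

## Interface

Orientations are given as a rotation vector (axis times angle).
In Python, from workcell import * gives the robot as it stands.
- The arm moves only by the tool move_arm, never from a script. Its argument "series" is one flat list of numbers, 7 for each row, row after row: the finger opening in cm, from 0 to 8.54, then the shift along the tool's x, y, z in cm, then the turn, a rotation vector about the tool's x, y, z in degrees. A call has 1 to 5 rows; each row shifts and turns the commanded pose from where the row before left it, along the tool's axes as they then stand; what a row does not reach is not made up. A row lasts 1/8 s, in which the tool goes at most 62.5 mm and 10.7 degrees, less where a joint would pass 70% of its speed; a pose out of reach is approached as far as the arm can. A call is refused whole if a number of a shift passes 6.25 or a number of a turn 10.7, either way. A call with a gripper value outside its range is refused whole. The fingers move at their own pace and stop on an object; "grip_force" is the grip in N (left out, the last holds). Time passes only in rows, so rows that do not move let the fingers close. It gives the time, the measured TCP pose, the force, the opening and the grip force at its end, in the units of the state.
- read_state(): the state, without advancing time (a new reading comes with each control period).
- read_camera(name): name is "side" or "top"; returns the picture (384x512x3 uint8, red, green, blue); there is no depth.
- calibration(name): a dict with "camera_matrix" (3x3 intrinsics, pixels), "k1" (the pictures are not rectified: a ray, as slopes to the right and down, at radius r is drawn at 1 + k1 r^2 times it, then the intrinsics apply), "rvec" (rotation vector, rad) and "tvec" (3), from world to camera coordinates, as OpenCV has them. Camera axes: x right, y down, z forward; pixel columns grow to the right and rows downward; lengths in m; the calibration is good to about 2 mm. A picture is of the moment at which its call begins. calibration takes no time and is no camera call.
- finish_job(): hands the job in; it is judged then, once.
The state is a dict: "time": time; "q": joint angles; "joint_vel": joint speeds; "joint_torque": joint torques, N m; "tool_pos": TCP position; "tcp_rot": TCP orientation; "wrist_force": force on the tool from outside, world axes, zero at the start; "torque": the same for the moment, N m; "width": opening from 0.0 (shut) to 1.0 (fully open); "grip_force": force on a finger pad.
Only numpy, scipy, OpenCV 4.12 (cv2) and the standard library are available. Lean on these libraries where they do the work, as an engineer would, in place of code of your own. Each camera call takes 0.05 s, during which the arm holds its last target. There are 200 camera calls.

## Task

Weigh today's white vessels on the balance whose pan is free; the other one has a flask on it and is in use, so leave that flask alone. First check the free balance with the two steel check weights, one at a time, the small one and then the large one: stand the weight upright in the middle of the empty pan, let go of it for two seconds, and stand it back in the grey tray. Then set all the vessels that are out on the bench on that pan, nested inside one another in size order with the widest outermost, upright and centred on the pan, lowering everything gently onto it and leaving the two bottles where they are.

Things in the scene. Friction and masses are not known exactly. Their poses are not given: they have to be found in the camera images.
- balance_1: beige portable balance on the robot's left (+y), standing 160 mm square and 40 mm high (plus a 58 mm deep read-out strip of the same height on its +x side, with a dark display). Origin: centre of its underside, on the pan's axis; x towards the read-out, z up
- balance_2: the same balance on the robot's right (-y), standing 160 mm square and 40 mm high (plus a 58 mm deep read-out strip of the same height on its +x side, with a dark display). Origin: centre of its underside, on the pan's axis; x towards the read-out, z up
- pan_1_top (a point): centre of the top face of the pan of balance_1: a flat steel disc 140 mm in diameter, 6 mm thick, without a rim. Empty it is 62 mm above the bench; it is sprung and sinks straight down 1 mm for each 0.6 N on it (after a 0.3 N preload), at most 14 mm, staying level. z up
- pan_2_top (a point): the same point on the pan of balance_2, an identical sprung pan
- pan_1 (a joint): how far the pan of balance_1 is pressed down, m (0 empty, 0.014 on its stop)
- pan_2 (a joint): how far the pan of balance_2 is pressed down, m (0 empty, 0.014 on its stop)
- flask_1: stoppered glass volumetric flask, bulb 66 mm diameter, 148 mm high, slender neck; when present it stands on the pan of balance_1, which is then in use. Origin: centre of its underside, z up. Exactly one of the two flasks is present in a run
- flask_2: stoppered glass volumetric flask, bulb 66 mm diameter, 148 mm high, slender neck; when present it stands on the pan of balance_2, which is then in use. Origin: centre of its underside, z up. Exactly one of the two flasks is present in a run
- vessel_1: the widest, a low dish: plain white plastic round open vessel with straight sides, 124 mm outside diameter, 40 mm high, wall 8 mm, floor 8 mm thick, inside diameter 108 mm, about 220 g. It starts upright on the bench. Origin: centre of its underside, z up along its axis. May be absent in a run
- vessel_2: the second widest: plain white plastic round open vessel with straight sides, 96 mm outside diameter, 66 mm high, wall 8 mm, floor 8 mm thick, inside diameter 80 mm, about 180 g. It starts upright on the bench. Origin: centre of its underside, z up along its axis. May be absent in a run
- vessel_3: the third widest: plain white plastic round open vessel with straight sides, 68 mm outside diameter, 92 mm high, wall 8 mm, floor 8 mm thick, inside diameter 52 mm, about 140 g. It starts upright on the bench. Origin: centre of its underside, z up along its axis. May be absent in a run
- vessel_4: the narrowest and tallest: plain white plastic round open vessel with straight sides, 40 mm outside diameter, 118 mm high, wall 8 mm, floor 8 mm thick, inside diameter 24 mm, about 90 g. It starts upright on the bench. Origin: centre of its underside, z up along its axis. May be absent in a run
- small_weight: the small polished steel check weight, about 200 g: cylinder 32 mm in diameter and 44 mm high, a neck 16 mm in diameter and 8 mm high, then a knob 24 mm in diameter whose top is 62 mm above the underside. It starts upright in the tray. Origin: centre of its underside, z up
- large_weight: the large polished steel check weight, about 500 g: cylinder 44 mm in diameter and 56 mm high, a neck 16 mm in diameter and 8 mm high, then a knob 24 mm in diameter whose top is 74 mm above the underside. It starts upright in the tray. Origin: centre of its underside, z up
- tray: fixed shallow grey plastic tray, 120 mm along its x and 180 mm along its y, rim 14 mm high, walls and floor 5 mm, between the balances, holding both weights, about 0.1 m apart along y. Origin: centre of its underside, z up
- amber_bottle: bystander: amber glass bottle with white cap, 64 mm in diameter, 150 mm high. Origin: centre of its underside
- wash_bottle: bystander: white wash bottle with red cap, 60 mm in diameter, body 127 mm high with a bent spout to 190 mm. Origin: centre of its underside
Not all that is in view belongs to the job. What is shaped like the vessel_1 but purple or turquoise is not meant.

How it is judged:
By the outcome, as a careful person would: the job done as asked, in the order asked, and still so for the second after the job is handed in, with the robot touching nothing.
Of flask_1, flask_2 only 1 to 1 are there at a start; the rules pass over those that are not, and their reading is None.
Of vessel_1, vessel_2, vessel_3, vessel_4 only 2 to 4 are there at a start; the rules pass over those that are not, and their reading is None.
At some moment in a run one of vessel_1, vessel_2, vessel_3 may be knocked a few centimetres aside while the robot is not near it.
It also fails if it takes over 210 s, if anything falls off the work surface, if the arm or the gripper's body presses on something with over 40 N, if the wrist force passes 120 N, or if a joint passes its speed limit or range.

## Working session

There is one attempt and no reset: what is moved stays moved. The work goes in short steps, Python scripts to look and compute and a tool call to move; the robot and the scene stay as the last step left them, time stands still between calls to the robot, and variables do not carry over. Pictures are saved under pics/ and viewed, at most 14 in all, crops included, and the job is handed in when it is done.

Besides the shell and the picture viewer there is one more tool, called after "Call:" as name(argument=value, ...) on one line, values as JSON. move_arm: Moves the arm, as the interface text tells. Its arguments: {"type":"object","properties":{"series":{"type":"array"},"grip_force":{"type":"number"}},"required":["series"]}

```bash
ls; mkdir -p pics
python3 - <<'E'
from workcell import *
import cv2,numpy as np
s=read_state();print({k:np.round(v,3) for k,v in s.items()})
for n in("top","side"):
    c=calibration(n);print(n,c)
    cv2.imwrite(f"pics/{n}0.png",cv2.cvtColor(read_camera(n),cv2.COLOR_RGB2BGR))
E
```

```text
pics
{'time': np.float64(0.0), 'q': array([ 1.231,  0.265,  1.605,  0.   ,  1.274, -0.037]), 'joint_vel': array([ 0.   ,  0.   , -0.001,  0.001, -0.001,  0.001]), 'joint_torque': array([ 0.0000e+00, -5.1508e+01, -3.6733e+01, -0.0000e+00,  1.3000e-02,
        0.0000e+00]), 'tool_pos': array([0.201, 0.644, 0.203]), 'tcp_rot': array([-0.474, -3.105,  0.004]), 'wrist_force': array([ 0.129, -0.56 , -0.797]), 'torque': array([-0.014, -0.045,  0.021]), 'grip_force': np.float64(0.0), 'width': np.float64(1.001)}
top {'camera_matrix': array([[381.64445625,   0.        , 260.1583102 ],
       [  0.        , 381.64445625, 196.85527861],
       [  0.        ,   0.        ,   1.        ]]), 'k1': 0.01219906924302684, 'rvec': array([ 2.14477703, -2.1373027 ,  0.18531623]), 'tvec': array([0.09137369, 0.46763795, 0.94549086])}
side {'camera_matrix': array([[451.33385794,   0.        , 248.96677898],
       [  0.        , 451.33385794, 191.43730617],
       [  0.        ,   0.        ,   1.        ]]), 'k1': -0.05323943737580515, 'rvec': array([ 2.14964135, -0.08423557,  0.04493845]), 'tvec': array([-0.4533789,  0.1337741,  1.0673575])}
```

View pics/top0.png

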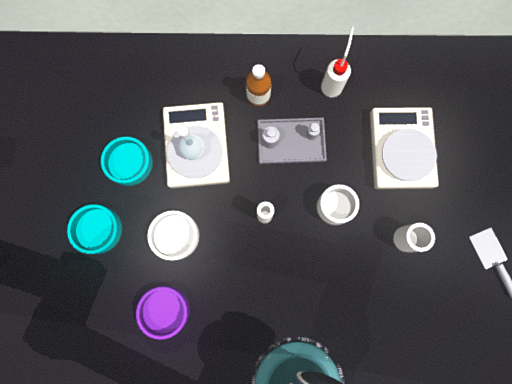

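View pics/side0.png

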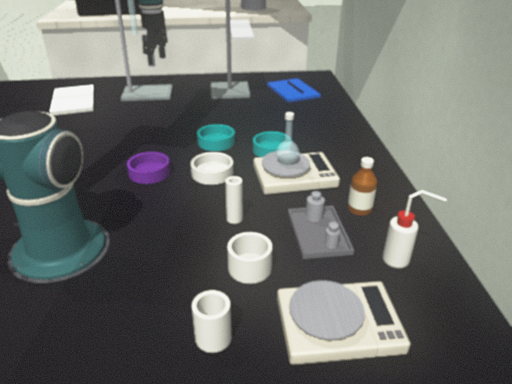

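Top view: white dish vessel_1 at (173,235), vessel_4 (265,212), vessel_2 (338,205) and vessel_3 (414,238), so all four vessels are out. The flask is on the left balance, so the free one is balance_2, with its pan at (409,155). The tray is at (292,141), with the large weight at (271,135) and the small one at (314,130).

Possible confusions: the turquoise dishes (126,161) and (95,229), the purple dish (162,312), the wash bottle (335,80), the white spatula (488,248) and the bottle's white cap (258,72). None of these are vessels for this job.

```bash
cat > h.py <<'E'
from workcell import *
import cv2,numpy as np
from scipy.optimize import least_squares
def cam(n):
    c=calibration(n);R=cv2.Rodrigues(c["rvec"])[0];return c["camera_matrix"],c["k1"],R,-R.T@c["tvec"]
def ray(n,uv):
    K,k,R,C=cam(n);uv=np.atleast_2d(uv).astype(float)
    d=np.array([k,0,0,0,0.]);p=cv2.undistortPoints(uv[:,None],K,np.array([k,0,0,0.]))[:,0]
    return C,np.c_[p,np.ones(len(p))]@R
def onplane(n,uv,z):
    C,D=ray(n,uv);return (C+D*((z-C[2])/D[:,2])[:,None])[:,:2]
def proj(n,P):
    c=calibration(n);return cv2.projectPoints(np.atleast_2d(P).astype(float),c["rvec"],c["tvec"],c["camera_matrix"],np.array([c["k1"],0,0,0.]))[0][:,0]
def rimfit(n,cnt,z,r,span=75):
    """circle of known radius r at height z through the contour part farthest from the camera's foot"""
    C=cam(n)[3];P=onplane(n,cnt.reshape(-1,2),z);c=P.mean(0)
    for _ in range(4):
        o=c-C[:2];o/=np.linalg.norm(o);v=P-c
        Q=P[(v@o)/np.linalg.norm(v,axis=1)>np.cos(np.radians(span))]
        s=least_squares(lambda x:np.linalg.norm(Q-x,axis=1)-r,c,loss="soft_l1",f_scale=.001);c=s.x
    return c,np.sqrt(np.mean(s.fun**2))
def blobs(mask,amin=60):
    return [c for c in cv2.findContours(mask.astype(np.uint8),cv2.RETR_EXTERNAL,cv2.CHAIN_APPROX_NONE)[0] if cv2.contourArea(c)>amin]
def white(im):
    h=cv2.cvtColor(im,cv2.COLOR_RGB2HSV);return (h[...,1]<45)&(h[...,2]>95)
V={1:(.04,.062),2:(.066,.048),3:(.092,.034),4:(.118,.020)}
def pic(n):
    im=read_camera(n);return im
def save(im,name,box=None,f=2):
    if box: im=im[box[1]:box[3],box[0]:box[2]]
    cv2.imwrite(f"pics/{name}.png",cv2.cvtColor(cv2.resize(im,None,fx=f,fy=f,interpolation=cv2.INTER_CUBIC),cv2.COLOR_RGB2BGR))
E
python3 - <<'E'
from h import *
im=pic("top")
print("camtop",cam("top")[3],"side",cam("side")[3])
m=white(im)
for c in blobs(m):
    x,y,w,h=cv2.boundingRect(c);print((x,y,w,h),cv2.contourArea(c))
    if y<150 and not(370<x): continue
    for k,(z,r) in V.items():
        p,e=rimfit("top",c,z,r); print("  v",k,np.round(p,4),"rms mm",round(e*1e3,2))
for p in((409,155),(250,135),(271,135),(314,130),(300,150)): print(p,cv2.cvtColor(im[p[1]:p[1]+1,p[0]:p[0]+1],cv2.COLOR_RGB2HSV))
save(im,"c1",(230,95,450,260),3.5)
E
```

```text
camtop [0.3079462  0.10243983 1.00780087] side [ 0.38834401 -0.85228585  0.69677667]
(469, 227, 43, 71) 1093.0
  v 1 [ 0.2597 -0.4667] rms mm 18.72
  v 2 [ 0.2624 -0.4646] rms mm 16.13
  v 3 [ 0.2656 -0.4627] rms mm 13.54
  v 4 [ 0.2571 -0.461 ] rms mm 7.31
(393, 222, 43, 31) 987.0
  v 1 [ 0.363  -0.2807] rms mm 13.14
  v 2 [ 0.3625 -0.2869] rms mm 4.81
  v 3 [ 0.3638 -0.2913] rms mm 0.73
  v 4 [ 0.3644 -0.2944] rms mm 2.65
(147, 210, 53, 51) 2059.5
  v 1 [0.3698 0.3163] rms mm 0.63
  v 2 [0.3724 0.3238] rms mm 3.13
  v 3 [0.374  0.3306] rms mm 5.17
  v 4 [0.375  0.3373] rms mm 5.4
(257, 201, 18, 23) 300.0
  v 1 [0.4181 0.0284] rms mm nan
  v 2 [0.41   0.0988] rms mm 1.73
  v 3 [0.4113 0.0842] rms mm 6.55
  v 4 [0.4247 0.0813] rms mm 0.62
(317, 184, 43, 42) 1324.0
  v 1 [ 0.4431 -0.0992] rms mm 4.24
  v 2 [ 0.4482 -0.1059] rms mm 0.64
  v 3 [ 0.4525 -0.1121] rms mm 3.22
  v 4 [ 0.4561 -0.1174] rms mm 4.5
(257, 117, 70, 47) 2849.0
(370, 107, 69, 83) 5095.0
(163, 102, 67, 87) 4986.5
(246, 89, 25, 15) 156.5
(252, 64, 14, 14) 134.0
(321, 59, 30, 39) 569.5
(0, 0, 512, 66) 17019.5
(409, 155) [[[135   6 241]]]
(250, 135) [[[171  30  60]]]
(271, 135) [[[128   4 251]]]
(314, 130) [[[128   8 245]]]
(300, 150) [[[132  18 181]]]
  return _methods._mean(a, axis=axis, dtype=dtype,
  ret = ret.dtype.type(ret / rcount)
```

View pics/c1.png

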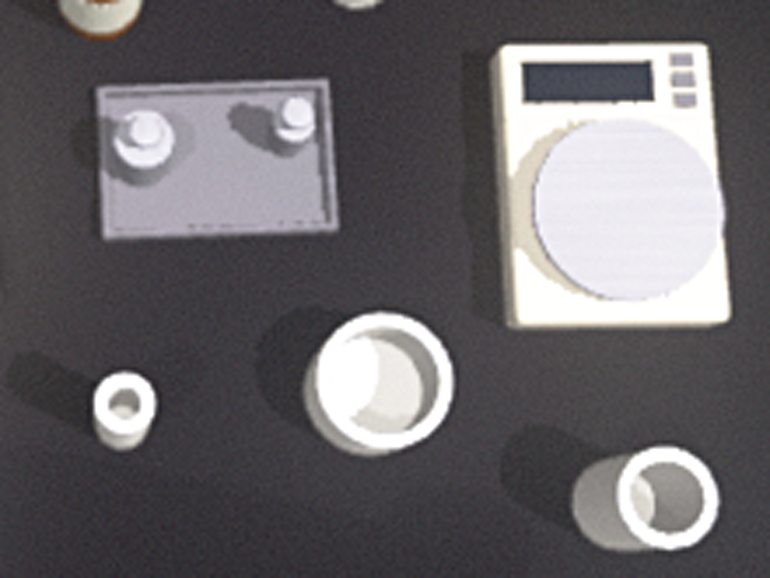

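The crop shows the large weight at about (271,135) and the small one at about (314,129), both upright in the tray. The free pan's centre is at about (409,154), and three white vessels stand in front of it. Next I'll measure the pan and the weights.

```bash
cat >> h.py <<'E'
def panfit(z=.062):
    im=pic("top").astype(int);m=np.zeros(im.shape[:2],bool);d=im[...,2]-im[...,0]
    m[100:200,365:450]=((d>3)&(im[...,2]>170))[100:200,365:450]
    m=cv2.morphologyEx(m.astype(np.uint8),cv2.MORPH_OPEN,np.ones((5,5)))
    c=max(blobs(m),key=cv2.contourArea);return rimfit("top",c,z,.07,100)
def weights():
    im=pic("top");v=im.min(2);out=[]
    m=np.zeros(v.shape,bool);m[112:166,256:330]=(v>205)[112:166,256:330]
    for c in blobs(m,20):
        x,y,w,h=cv2.boundingRect(c);b=np.array([x+w/2-.5,y+h/2-.5])
        out.append((cv2.contourArea(c),(x,y,w,h),c))
    return out
E
python3 - <<'E'
from h import *
p,e=panfit();print("pan",p,e*1e3)
for a,b,c in weights():
    print(a,b)
    for nm,zk,zc,rc in(("small",.067,.049,.016),("large",.079,.061,.022)):
        print(nm,"knob",rimfit("top",c,zk,.012,70),"cyl",rimfit("top",c,zc,rc,180))
# side view weights
im=pic("side");v=im.min(2);m=np.zeros(v.shape,bool);m[188:262,285:355]=(v>150)[188:262,285:355]
for c in blobs(m,20): print("side",cv2.boundingRect(c),cv2.contourArea(c))
save(im,"s1",(280,180,420,370),3)
# vessel 4,3 check: tray corner for xref
E
```

```text
pan [ 0.51625234 -0.18751043] 10.589347168342007
131.5 (263, 127, 16, 15)
small knob (array([0.63429778, 0.06565233]), np.float64(0.0018561316170605292)) cyl (array([0.63304863, 0.06233193]), np.float64(0.0047103834783944806))
large knob (array([0.62996162, 0.06612363]), np.float64(0.0018167539869129346)) cyl (array([0.62810078, 0.06279946]), np.float64(0.006262505156870454))
59.0 (310, 123, 10, 12)
small knob (array([ 0.64424074, -0.04529941]), np.float64(0.001404444157371125)) cyl (array([ 0.64979507, -0.0440177 ]), np.float64(0.005089346907215405))
large knob (array([ 0.63978224, -0.04334359]), np.float64(0.0014186853462403515)) cyl (array([ 0.64885938, -0.03169175]), np.float64(0.006485188933016813))
side (326, 228, 13, 20) 60.0
side (329, 222, 9, 7) 40.5
side (308, 192, 16, 29) 178.5
side (350, 190, 5, 18) 51.5
side (285, 188, 29, 4) 31.5
```

View pics/s1.png

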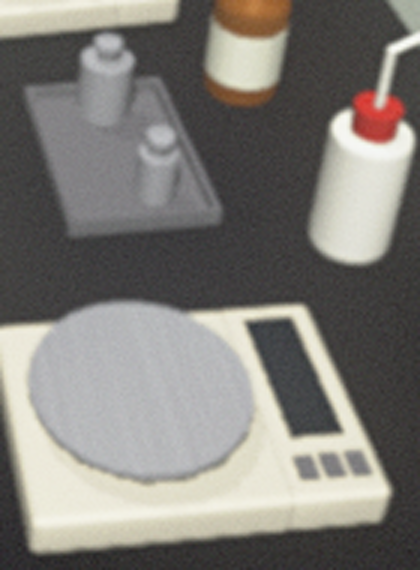

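Side crop: large knob top at about (316,194), small knob top at about (333,225), pan centre at about (327,310). The pan mask needs fixing, so I'll use hand-picked pixels from both views plus a hue mask.

```bash
cat >> h.py <<'E'
def panpts(n,box,z=.062):
    im=cv2.GaussianBlur(pic(n),(3,3),0).astype(int);m=np.zeros(im.shape[:2],np.uint8)
    x0,y0,x1,y1=box;m[y0:y1,x0:x1]=((im[...,2]-im[...,0]>=0)&(im.min(2)>110))[y0:y1,x0:x1]
    m=cv2.morphologyEx(m,cv2.MORPH_OPEN,np.ones((7,7)))
    c=max(blobs(m),key=cv2.contourArea);P=onplane(n,cv2.convexHull(c).reshape(-1,2),z)
    s=least_squares(lambda x:np.linalg.norm(P-x,axis=1)-.07,P.mean(0),loss="soft_l1",f_scale=.001)
    return s.x,np.sqrt(np.mean(s.fun**2)),cv2.boundingRect(c)
E
python3 - <<'E'
from h import *
print(panpts("top",(372,120,440,188)),panpts("side",(280,275,368,345)))
print("top pick pan",onplane("top",(409.5,154.6),.062),"side",onplane("side",(327,310),.062))
for nm,z,t,s in(("large",.079,(272.3,132.4),(316.3,194.3)),("small",.067,(315.1,127),(333,225.3))):
    print(nm,onplane("top",t,z),onplane("side",s,z))
print("tray corners",onplane("top",[(257.7,119.8),(323.7,117.5),(327,160.5),(259.7,163)],.014))
E
```

```text
(array([ 0.57477617, -0.28903919]), np.float64(0.0011036563796585756), (383, 129, 54, 52)) (array([ 0.57589825, -0.28690802]), np.float64(0.002388255457099644), (291, 280, 72, 58))
top pick pan [[ 0.57474478 -0.28929761]] side [[ 0.57564783 -0.2943896 ]]
large [[0.62635507 0.06304741]] [[0.62682082 0.06146458]]
small [[ 0.64560472 -0.0478637 ]] [[ 0.64372942 -0.05032985]]
tray corners [[ 0.68419532  0.10004886]
 [ 0.69188181 -0.08041691]
 [ 0.57088872 -0.08641005]
 [ 0.56307094  0.09424722]]
```

Call:
move_arm(series=[8.5,0,0,-6,0,0,-8.7,8.5,0,0,-6,0,0,-8.7,6,-3.3,-4.9,0,0,0,0,6,-3.3,-4.9,0,0,0,0,6,-3.3,-4.9,0,0,0,0], grip_force=40)

```text
time: 1.02
tool_pos: [0.3012, 0.4961, 0.3246]
tcp_rot: [-0.003, 3.141, 0.001]
wrist_force: [1.3, -0.3, -0.1]
width: 0.703
grip_force: 0.0
```

Call:
move_arm(series=[6,-3.3,-4.9,0,0,0,0,6,-3.3,-4.9,0,0,0,0,6,-3.3,-4.9,0,0,0,0,6,-3,-5,0,0,0,0,6,-3,-5,0,0,0,0])

```text
time: 1.65
tool_pos: [0.4604, 0.2488, 0.3245]
tcp_rot: [-0.002, 3.141, 0.001]
wrist_force: [-0.0, 0.5, -0.3]
width: 0.701
grip_force: 0.0
```

Call:
move_arm(series=[6,-3.1,-5,0,0,0,0,6,-3.1,-5,0,0,0,0,6,-3.1,-5,0,0,0,0,6,-3.1,-5,0,0,0,0,6,-3.1,-5,0,0,0,0])

```text
time: 2.28
tool_pos: [0.6157, -0.0011, 0.3245]
tcp_rot: [-0.001, 3.141, 0.0]
wrist_force: [0.0, 0.5, 0.3]
width: 0.701
grip_force: 0.0
```

Call:
move_arm(series=[6,-3.0,-4.7,5,0,0,0,6,0,0,6,0,0,0,6,0,0,6,0,0,0,6,0,0,4,0,0,0,6,0,0,0,0,0,0])

```text
time: 2.9
tool_pos: [0.6361, -0.0383, 0.1178]
tcp_rot: [0.001, -3.132, -0.001]
wrist_force: [-1.3, 0.5, 0.7]
width: 0.702
grip_force: 0.0
```

Run:
```python
from h import *
save(pic("side"),"s2",(240,130,440,330),3);save(pic("top"),"t2",(230,90,350,180),4);print(read_state()["tool_pos"])
```

```text
[ 0.64071589 -0.03859381  0.12365966]
```

View pics/s2.png

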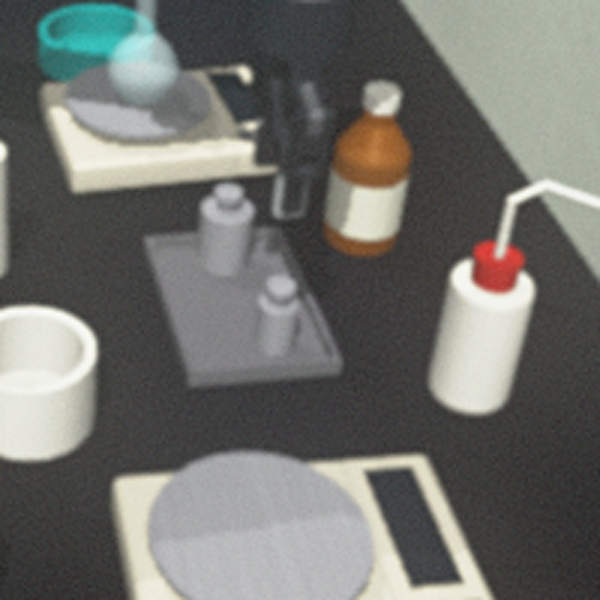

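Run:
```python
from h import *
print(read_state()["tool_pos"],read_state()["time"],(proj("side",[[.6407,-.0386,.115],[.6407,-.0386+.03,.115],[.645,-.0485,.067]])-[240,130])*3,(proj("top",[[.6407,-.0386,.115]])-[230,90])*4)
```

```text
[ 0.64071589 -0.03859381  0.12365966] 3.0 [[277.95585937 225.71679618]
 [268.90610729 203.39570573]
 [280.07662342 284.36037073]] [[337.39681598 128.72519459]]
```

View pics/t2.png

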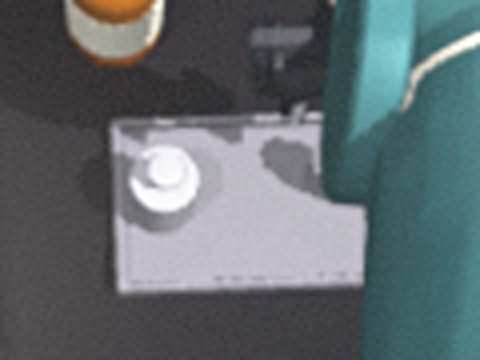

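Call:
move_arm(series=[6,-0.4,-1,2,0,0,0,6,0,0,1.5,0,0,0,6,0,0,0,0,0,0])

```text
time: 3.38
tool_pos: [0.6425, -0.0486, 0.0856]
tcp_rot: [0.001, -3.138, -0.001]
wrist_force: [-1.1, 0.3, 0.4]
width: 0.699
grip_force: 0.0
```

Run:
```python
from h import *
im=pic("side");s=read_state();print(s["tool_pos"],s["tcp_rot"],s["time"],s["width"])
save(im,"s3",(280,150,400,260),5)
p=s["tool_pos"]
print((proj("side",[p+[0,0,-.008],p+[0,.03,-.008],p+[0,-.03,-.008]])-[280,150])*5)
```

```text
[ 0.64311914 -0.04854047  0.08645585] [ 9.93077016e-04 -3.13962601e+00 -4.70042514e-04] 3.425 0.701492421214857
[[265.35488421 354.18360863]
 [250.42102624 315.57333621]
 [281.01081728 394.69745716]]
```

View pics/s3.png

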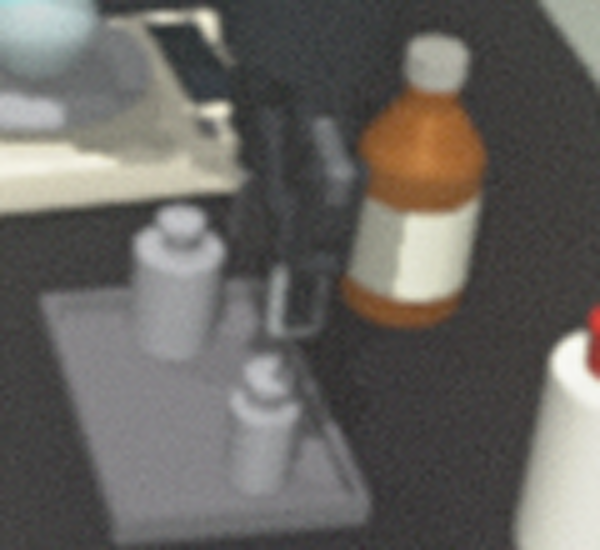

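Side crop: the fingertip with the light pad outline is at (298,338) in the crop and the small knob at (266,370). The tip sits to the right of where I projected it, so I'll check the tool against the projection with a brightened composite.

Run:
```python
from h import *
s=read_state();p=s["tool_pos"]
def mk(im,pts,box,f):
    g=(255*(im/255.)**.45).astype(np.uint8);x0,y0,x1,y1=box
    g=cv2.resize(g[y0:y1,x0:x1],None,fx=f,fy=f,interpolation=cv2.INTER_CUBIC)
    for q in pts: cv2.circle(g,tuple(int(v) for v in ((q-[x0,y0])*f+f/2)),3,(255,0,0),-1)
    return g
o=np.array([[0,0,-.008],[0,.03,0],[0,-.03,0],[0,0,.065]])
a=mk(pic("side"),proj("side",p+o),(300,150,360,260),5)
im0=cv2.cvtColor(cv2.imread("pics/side0.png"),cv2.COLOR_BGR2RGB)
b=mk(im0,proj("side",np.array([.201,.644,.203])+o*[1,1.4,1]),(120,0,190,80),5)
W=np.zeros((550,650,3),np.uint8);W[:a.shape[0],:300]=a;W[:b.shape[0],300:650]=b;save(W,"s4",None,1)
```

```text
(no output)
```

View pics/s4.png

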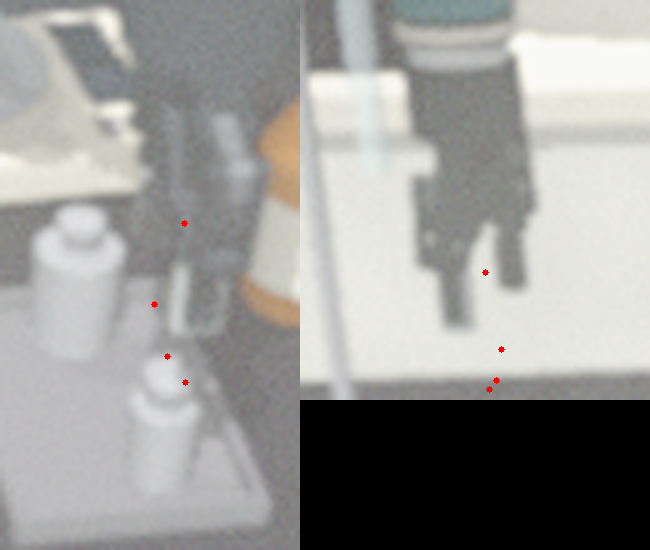

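Run:
```python
from h import *
C,D=ray("side",[[340.4,216.4]])
for y in(-.095,-.08,-.065,-.0185,0): print(y,C+D[0]*(y-C[1])/D[0][1])
im0=[(120+158/5,325/5),(120+213/5,288/5)]
C,D=ray("side",im0)
for d,y in zip(D,(.644-.0425*.954,.644+.0425*.954)): print("start",y,C+d*(y-C[1])/d[1])
print(np.array([.2,.644])-.0425*np.array([.2985,.954]),np.array([.2,.644])+.0425*np.array([.2985,.954]))
```

```text
-0.095 [ 0.64320041 -0.095       0.1251319 ]
-0.08 [ 0.6482485 -0.08       0.113809 ]
-0.065 [ 0.65329659 -0.065       0.1024861 ]
-0.0185 [ 0.66894566 -0.0185      0.06738511]
0 [0.67517164 0.         0.0534202 ]
start 0.6034550000000001 [0.18650121 0.603455   0.24456138]
start 0.684545 [0.21498973 0.684545   0.24366213]
[0.18731375 0.603455  ] [0.21268625 0.684545  ]
```

Run:
```python
from h import *
def tri(t,s):
    C1,D1=ray("top",t);C2,D2=ray("side",s);A=np.c_[D1[0],-D2[0]];k=np.linalg.lstsq(A,C2-C1,rcond=None)[0]
    a=C1+k[0]*D1[0];b=C2+k[1]*D2[0];return (a+b)/2,np.linalg.norm(a-b)
print(tri((272.3,132.4),(316.3,194.3)),tri((315.1,127),(333,225.3)),tri((409.5,154.6),(327,309)))
C,D=ray("top",[(305,118.7)])
for y in(-.0005,.0055,.01): print(C+D[0]*(y-C[1])/D[0][1])
```

```text
(array([0.62698926, 0.0629907 , 0.0778941 ]), np.float64(0.00048275129751318614)) (array([ 0.64525961, -0.04803676,  0.06546729]), np.float64(0.0016859743680807996)) (array([ 0.57608089, -0.29027539,  0.05985005]), np.float64(0.0014045336895628536))
[ 6.05304985e-01 -5.00000000e-04  2.30538875e-01]
[0.58797299 0.0055     0.27584274]
[0.57497399 0.01       0.30982064]
```

Both cameras agree on the scene, but the fingertips look about 35 mm higher than the stated tool geometry. I'll check by touch: lower around the small weight, close lightly and read the opening (32 mm means body, 24 mm means knob).

Call:
move_arm(series=[6,-0.2,0,2,0,0,0,6,0,0,2,0,0,0,6,0,0,1.7,0,0,0,6,0,0,0,0,0,0,5,0,0,0,0,0,0], grip_force=25)

```text
time: 4.1
tool_pos: [0.6461, -0.0485, 0.0303]
tcp_rot: [0.001, -3.141, 0.0]
wrist_force: [0.9, 0.4, -0.5]
width: 0.584
grip_force: 0.0
```

Call:
move_arm(series=[4,0,0,0,0,0,0,3.5,0,0,0,0,0,0,3,0,0,0,0,0,0,2.6,0,0,0,0,0,0,2.6,0,0,0,0,0,0])

```text
time: 4.72
tool_pos: [0.6461, -0.0484, 0.0307]
tcp_rot: [-0.001, 3.141, 0.0]
wrist_force: [-0.1, 1.4, 0.8]
width: 0.306
grip_force: 0.4
```

Run:
```python
from h import *
im=pic("side");save((255*(im/255.)**.5).astype(np.uint8),"s5",(290,170,380,260),6)
```

```text
(no output)
```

View pics/s5.png

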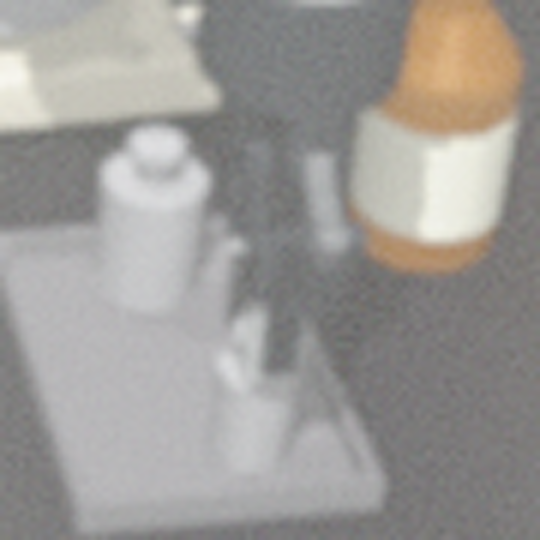

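The fingers closed to 26 mm without meeting the 32 mm body. In the picture the front finger's tip is at (280,375), just at the knob, so the tips really are about 35 mm above the stated place. I'll open, lower in steps while watching the force, and close again.

Call:
move_arm(series=[5,0,0,0,0,0,0,5,0,0,0,0,0,0,5,0,0,1,0,0,0,5,0,0,1,0,0,0,5,0,0,0,0,0,0])

```text
time: 5.4
tool_pos: [0.6443, -0.0484, 0.0084]
tcp_rot: [0.001, -3.138, -0.001]
wrist_force: [-0.1, -0.4, -0.5]
width: 0.583
grip_force: 0.0
```

Call:
move_arm(series=[5,0,0,0.8,0,0,0,5,0,0,0.7,0,0,0,4,0,0,0,0,0,0,3,0,0,0,0,0,0,2.6,0,0,0,0,0,0])

```text
time: 6.02
tool_pos: [0.6458, -0.0486, -0.0046]
tcp_rot: [0.002, -3.141, 0.0]
wrist_force: [-1.3, 0.3, -2.3]
width: 0.364
grip_force: 24.9
```

Call:
move_arm(series=[2.6,0,0,0,0,0,0,2.6,0,0,0,0,0,0])

```text
time: 6.28
tool_pos: [0.6458, -0.0486, -0.0046]
tcp_rot: [0.001, -3.141, 0.0]
wrist_force: [0.1, -0.0, -2.2]
width: 0.367
grip_force: 24.9
```

The opening of 31 mm with 25 N on the pads shows the small weight's body is held, so the z offset is real. Now I'll lift it and carry it to the pan.

Call:
move_arm(series=[2.6,0,0,-1,0,0,0,2.6,0,0,-3,0,0,0,2.6,0,0,-4,0,0,0,2.6,0,0,-4,0,0,0,2.6,1,-4,0,0,0,0], grip_force=40)

```text
time: 6.9
tool_pos: [0.6406, -0.0875, 0.1219]
tcp_rot: [-0.007, 3.131, -0.002]
wrist_force: [0.0, -1.6, -2.1]
width: 0.357
grip_force: 40.1
```

Call:
move_arm(series=[2.6,1.2,-4,0,0,0,0,2.6,1.2,-4,0,0,0,0,2.6,1.2,-4,0,0,0,0,2.6,1.2,-4,0,0,0,0,2.6,1.2,-4,0,0,0,0])

```text
time: 7.52
tool_pos: [0.5758, -0.29, 0.1164]
tcp_rot: [-0.001, 3.141, -0.001]
wrist_force: [0.0, 0.2, -1.7]
width: 0.362
grip_force: 40.1
```

Call:
move_arm(series=[2.6,0,0,0,0,0,0])

```text
time: 7.65
tool_pos: [0.5753, -0.2917, 0.1164]
tcp_rot: [0.004, 3.141, -0.002]
wrist_force: [0.8, 0.5, -2.3]
width: 0.361
grip_force: 40.2
```

Run:
```python
from h import *
im=pic("side");s=read_state();print({k:np.round(s[k],3) for k in("time","tool_pos","tcp_rot","wrist_force","width","grip_force")});save((255*(im/255.)**.6).astype(np.uint8),"s6",(250,180,410,380),3)
```

```text
{'time': np.float64(7.7), 'tool_pos': array([ 0.576, -0.29 ,  0.116]), 'tcp_rot': array([ 3.000e-03,  3.141e+00, -0.000e+00]), 'wrist_force': array([ 0.161,  0.222, -1.893]), 'width': np.float64(0.359), 'grip_force': np.float64(40.197)}
```

View pics/s6.png

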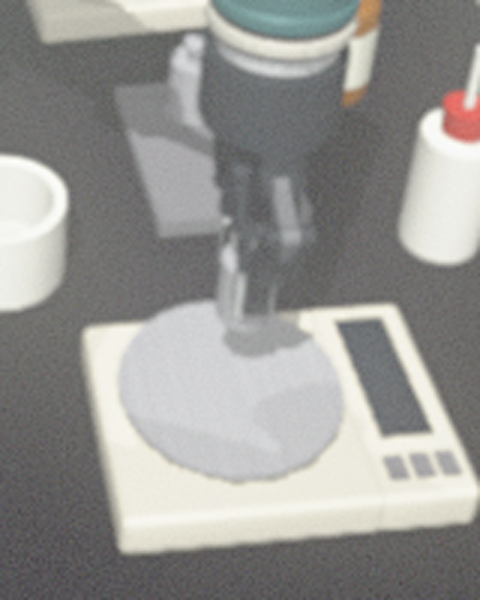

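Side view: the small weight is held upright behind the front finger at crop (235,290), above the pan. Now I'll lower it gently.

Call:
move_arm(series=[2.6,0,0,3,0,0,0,2.6,0,0,1.8,0,0,0,2.6,0,0,0.6,0,0,0,2.6,0,0,0.4,0,0,0,2.6,0,0,0.4,0,0,0])

```text
time: 8.32
tool_pos: [0.577, -0.2887, 0.0542]
tcp_rot: [-0.002, 3.14, -0.001]
wrist_force: [-0.1, -0.4, -1.2]
width: 0.357
grip_force: 40.2
```

Call:
move_arm(series=[2.6,0,0,0.1,0,0,0,2.6,0,0,0.1,0,0,0,2.6,0,0,0.1,0,0,0,2.6,0,0,0,0,0,0])

```text
time: 8.82
tool_pos: [0.5765, -0.2888, 0.0508]
tcp_rot: [-0.001, 3.141, -0.001]
wrist_force: [-0.4, 0.6, -0.8]
width: 0.361
grip_force: 40.2
```

Call:
move_arm(series=[2.6,0,0,0.1,0,0,0,3.3,0,0,0,0,0,0,3.6,0,0,0,0,0,0,4.2,0,0,0,0,0,0,5,0,0,0,0,0,0])

```text
time: 9.45
tool_pos: [0.5762, -0.2887, 0.0495]
tcp_rot: [-0.001, 3.142, -0.0]
wrist_force: [-0.2, -0.7, -0.1]
width: 0.587
grip_force: 0.0
```

Call:
move_arm(series=[5,0,0,0,0,0,0,5,0,0,0,0,0,0,5,0,0,0,0,0,0,5,0,0,0,0,0,0,5,0,0,0,0,0,0])

```text
time: 10.07
tool_pos: [0.5761, -0.2886, 0.0495]
tcp_rot: [0.001, -3.142, -0.0]
wrist_force: [0.1, 0.0, 0.6]
width: 0.585
grip_force: 0.0
```

Call:
move_arm(series=[5,0,0,0,0,0,0,5,0,0,0,0,0,0,5,0,0,0,0,0,0,5,0,0,0,0,0,0,5,0,0,0,0,0,0])

```text
time: 10.7
tool_pos: [0.5762, -0.2886, 0.0495]
tcp_rot: [-0.001, 3.142, -0.0]
wrist_force: [0.0, -0.6, 0.0]
width: 0.588
grip_force: 0.0
```

Call:
move_arm(series=[5,0,0,0,0,0,0,5,0,0,0,0,0,0,5,0,0,0,0,0,0,5,0,0,0,0,0,0,5,0,0,0,0,0,0])

```text
time: 11.32
tool_pos: [0.5761, -0.2886, 0.0495]
tcp_rot: [-0.001, 3.142, -0.0]
wrist_force: [0.9, 0.2, -0.6]
width: 0.584
grip_force: 0.0
```

Call:
move_arm(series=[5,0,0,0,0,0,0,5,0,0,0,0,0,0,5,0,0,0,0,0,0,5,0,0,0,0,0,0,5,0,0,0,0,0,0])

```text
time: 11.95
tool_pos: [0.5762, -0.2886, 0.0495]
tcp_rot: [-0.001, 3.142, 0.0]
wrist_force: [0.0, 0.1, 0.0]
width: 0.581
grip_force: 0.0
```

Run:
```python
from h import *
im=pic("side");s=read_state();print({k:np.round(s[k],3) for k in("time","tool_pos","wrist_force","width","grip_force")});save((255*(im/255.)**.6).astype(np.uint8),"s7",(270,220,390,350),4)
```

```text
{'time': np.float64(12.0), 'tool_pos': array([ 0.576, -0.289,  0.049]), 'wrist_force': array([0.865, 0.376, 0.115]), 'width': np.float64(0.59), 'grip_force': np.float64(0.0)}
```

View pics/s7.png

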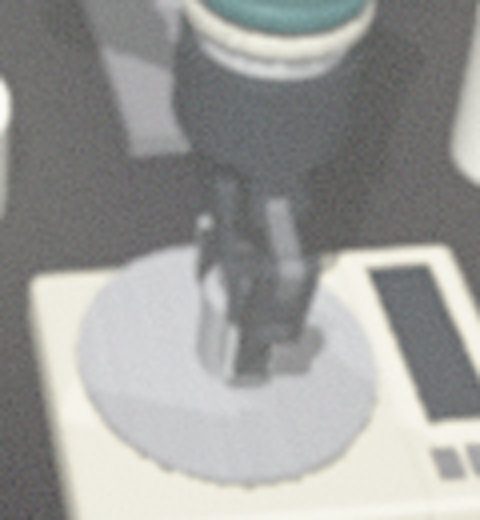

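The small weight stands in the middle of the pan, crop (217,350), and has been free for over 2 s. I'll take it back to the tray.

Call:
move_arm(series=[4,0,0,0,0,0,0,3,0,0,0,0,0,0,2.6,0,0,0,0,0,0,2.6,0,0,0,0,0,0,2.6,0,0,-1,0,0,0])

```text
time: 12.62
tool_pos: [0.575, -0.288, 0.0584]
tcp_rot: [0.001, -3.139, -0.002]
wrist_force: [0.2, 0.3, -1.6]
width: 0.364
grip_force: 39.7
```

Call:
move_arm(series=[2.6,0,0,-3,0,0,0,2.6,0,0,-3,0,0,0,2.6,-1.2,4,0,0,0,0,2.6,-1.2,4,0,0,0,0,2.6,-1.2,4,0,0,0,0])

```text
time: 13.25
tool_pos: [0.6121, -0.1675, 0.1199]
tcp_rot: [-0.0, 3.141, 0.0]
wrist_force: [0.3, -0.6, -1.7]
width: 0.359
grip_force: 40.0
```

Call:
move_arm(series=[2.6,-1.2,4,0,0,0,0,2.6,-1.2,4,0,0,0,0,2.6,-1,4,0,0,0,0,2.6,0,0,0,0,0,0,2.6,0,0,0,0,0,0])

```text
time: 13.88
tool_pos: [0.6456, -0.0487, 0.1195]
tcp_rot: [0.003, -3.141, 0.001]
wrist_force: [-0.5, -0.1, -1.6]
width: 0.36
grip_force: 40.1
```

Call:
move_arm(series=[2.6,0,0,4,0,0,0,2.6,0,0,4,0,0,0,2.6,0,0,2.5,0,0,0,2.6,0,0,1,0,0,0,2.6,0,0,0.4,0,0,0])

```text
time: 14.5
tool_pos: [0.6459, -0.0495, 0.0004]
tcp_rot: [-0.0, -3.141, 0.0]
wrist_force: [0.2, 0.0, -0.8]
width: 0.358
grip_force: 40.1
```

Call:
move_arm(series=[2.6,0,0,0.2,0,0,0,2.6,0,0,0.1,0,0,0,2.6,0,0,0.1,0,0,0,2.6,0,0,0,0,0,0])

```text
time: 15.0
tool_pos: [0.6462, -0.0485, -0.0032]
tcp_rot: [-0.002, 3.141, -0.0]
wrist_force: [1.0, 0.4, -0.8]
width: 0.357
grip_force: 40.1
```

Call:
move_arm(series=[2.6,0,0,0.1,0,0,0,2.6,0,0,0,0,0,0])

```text
time: 15.25
tool_pos: [0.646, -0.0485, -0.0045]
tcp_rot: [-0.002, 3.142, 0.0]
wrist_force: [-0.2, -0.1, -1.6]
width: 0.359
grip_force: 40.1
```

Call:
move_arm(series=[2.6,0,0,0.1,0,0,0,3.3,0,0,0,0,0,0,3.8,0,0,0,0,0,0,5,0,0,0,0,0,0,5,0,0,0,0,0,0])

```text
time: 15.88
tool_pos: [0.6459, -0.0486, -0.0056]
tcp_rot: [0.001, -3.142, 0.0]
wrist_force: [-0.9, -0.3, -1.0]
width: 0.584
grip_force: 0.0
```

Call:
move_arm(series=[5,0,0,-2,0,0,0,5,0,0,-4,0,0,0,5,0,0,-4,0,0,0,7,0,0,-2,0,0,0,7,0.5,3,0,0,0,0])

```text
time: 16.5
tool_pos: [0.6434, -0.02, 0.1182]
tcp_rot: [0.003, 3.135, -0.002]
wrist_force: [0.4, -0.6, -0.1]
width: 0.822
grip_force: 0.0
```

Call:
move_arm(series=[7,0.7,4,0,0,0,0,7,0.7,4,0,0,0,0,7,0,0,0,0,0,0,7,0,0,0,0,0,0])

```text
time: 17.0
tool_pos: [0.6267, 0.0613, 0.1145]
tcp_rot: [0.003, -3.141, 0.001]
wrist_force: [0.9, -0.3, -0.6]
width: 0.82
grip_force: 0.0
```

Run:
```python
from h import *
# small weight in side view after return, compared with start crop
im=pic("side");v=im.min(2)
for y in range(218,256,3): print(y,v[y,322:346])
```

```text
218 [112 116 119 121 124 127 127 125 130 126 135 131 124 109 100 103 100  81
  58  60  60  57  61  61]
221 [124 122 118 126 122 123 121 123 121 124 123 128 127 118 107 107 106 107
  88  68  62  63  58  57]
224 [122 124 122 117 121 122 126 135 165 174 177 177 181 180 179 170 150 120
 114 100  80  60  52  65]
227 [129 131 125 130 132 128 135 136 150 175 185 190 192 191 191 179 158 127
 102 104 106  88  68  58]
230 [132 131 127 131 137 160 177 173 151 128 131 143 142 139 133 117 122 135
 119 103 103 107  98  73]
233 [134 132 129 123 124 138 163 177 182 177 168 172 163 164 160 165 167 160
 142 123 105  98 109 110]
236 [126 128 133 125 122 127 130 138 146 157 163 164 162 160 153 146 133 119
 118 127 132 114 105 103]
239 [133 128 129 120 122 129 135 146 151 153 159 156 152 150 146 137 122 102
  95 113 122 129 120 103]
242 [132 130 131 119 120 133 140 147 150 156 161 155 150 147 143 131 113 103
 113 120 117 117 119 115]
245 [129 132 127 123 130 135 142 148 155 155 153 152 150 141 132 121 113 111
 126 130 128 128 125 119]
248 [123 132 132 128 130 131 137 147 152 155 151 150 143 135 125 120 122 115
 120 123 119 123 120 124]
251 [130 128 131 129 125 127 123 122 125 125 118 122 117 120 117 122 119 115
 118 118 116 115 113 113]
254 [109 110 109 110 109 111 110 111 110 110 106 109 110 107 106 111 105 107
 105 107 103 104 102  99]
```

The small weight is back upright at side pixel (334,226), as at the start. Now the large weight.

Call:
move_arm(series=[7,0,0.1,4,0,0,0,7,0,0,4,0,0,0,7,0,0,2,0,0,0,7,0,0,1.2,0,0,0,7,0,0,0,0,0,0], grip_force=60)

```text
time: 17.68
tool_pos: [0.6268, 0.0621, 0.0022]
tcp_rot: [0.001, -3.141, 0.0]
wrist_force: [-0.2, -0.0, -0.2]
width: 0.824
grip_force: 0.0
```

Call:
move_arm(series=[5.5,0,0,0,0,0,0,4.5,0,0,0,0,0,0,3.8,0,0,0,0,0,0,3.8,0,0,0,0,0,0,3.8,0,0,0,0,0,0])

```text
time: 18.3
tool_pos: [0.6292, 0.0641, 0.0054]
tcp_rot: [-0.001, 3.137, 0.003]
wrist_force: [-1.3, 4.6, 5.4]
width: 0.497
grip_force: 61.2
```

Call:
move_arm(series=[3.8,0,0,0,0,0,0,3.8,0,0,0,0,0,0])

```text
time: 18.55
tool_pos: [0.6292, 0.0641, 0.0054]
tcp_rot: [-0.001, 3.137, 0.003]
wrist_force: [-0.1, 5.5, 5.3]
width: 0.499
grip_force: 61.2
```

Run:
```python
from h import *
im=pic("side");s=read_state();print({k:np.round(s[k],3) for k in("time","tool_pos","tcp_rot","wrist_force","torque","width","grip_force")});save((255*(im/255.)**.5).astype(np.uint8),"s8",(275,140,375,260),5)
```

```text
{'time': np.float64(18.6), 'tool_pos': array([0.629, 0.064, 0.005]), 'tcp_rot': array([-1.000e-03,  3.137e+00,  3.000e-03]), 'wrist_force': array([-0.304,  5.004,  5.842]), 'torque': array([ 0.787,  0.127, -0.014]), 'width': np.float64(0.497), 'grip_force': np.float64(61.225)}
```

View pics/s8.png

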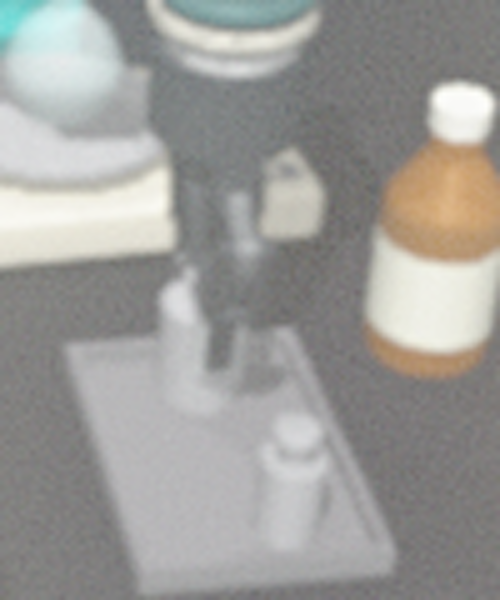

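The side view shows the weight upright at crop (190,345), with the fingers around it. I'll lift a little and check the loads.

Call:
move_arm(series=[3.8,0,0,-0.5,0,0,0,3.8,0,0,-1,0,0,0,3.8,0,0,-1.5,0,0,0,3.8,0,0,0,0,0,0,3.8,0,0,0,0,0,0])

```text
time: 19.23
tool_pos: [0.6269, 0.0623, 0.0327]
tcp_rot: [-0.001, 3.141, -0.0]
wrist_force: [-0.2, -0.1, -4.3]
width: 0.493
grip_force: 61.4
```

Run:
```python
from h import *
im=pic("side");s=read_state();print({k:np.round(s[k],3) for k in("time","tool_pos","tcp_rot","wrist_force","torque","width","grip_force")})
v=im.min(2)
for y in range(186,226,3): print(y,v[y,298:336])
```

```text
{'time': np.float64(19.275), 'tool_pos': array([0.626, 0.062, 0.032]), 'tcp_rot': array([ 1.000e-03, -3.141e+00,  0.000e+00]), 'wrist_force': array([-0.765,  0.114, -5.575]), 'torque': array([ 0.05 ,  0.031, -0.035]), 'width': np.float64(0.495), 'grip_force': np.float64(61.439)}
186 [186 180 181 178 182 179 179 180 175 185 176 159 130 113 133 133 104  73
  66  61  58  61  60  61  70  69  68  62  70  61  73 108 122 127 122 118
 121 121]
189 [164 166 163 162 159 159 158 153 144 150 171 182 183 175 153 126  93  73
  60  59  62  61  58  57  56  60  52  56  64  53  55  52  54  52  51  51
  54  50]
192 [ 61  55  59  56  53  57  55  56  75 114 160 181 192 190 183 161 115  78
  54  60  62  62  64  68  66  63  64  61  58  53  54  50  45  53  45  50
  50  54]
195 [ 60  59  61  65  68  57  61  64  80 102 128 144 154 166 172 168 151 125
 101  61  59  59  59  68  64  76  71  64  51  52  50  54  50  47  50  53
  43  46]
198 [ 65  66  65  64  64  61  62  64  84 110 125 138 140 145 148 141 144 136
 108  72  55  55  55  74  90 102  84  63  50  54  48  53  53  50  53  49
  48  53]
201 [ 64  61  66  65
[... 719 characters left out ...]
98  91  85  88  90  85  88  85  87  88  92  94  95
 100 108]
216 [134 133 134 133 134 136 133 128 134 128 111  95  90  82  84  83  88  83
  80  79  82  78  81  79  90 106 108 116 116 113 113 114 116 121 116 114
 103  98]
219 [136 132 130 129 129 131 132 132 131 131 130 128 124 117 112 102 102  97
 107 113 114 114 115 118 120 120 122 120 123 120 124 122 122 120 127 117
 117 107]
222 [129 131 129 130 132 131 130 132 132 127 131 127 131 124 120 117 123 125
 122 125 122 118 126 117 120 118 124 122 122 122 120 121 126 140 144 141
 138 140]
225 [129 135 132 130 134 129 132 130 132 131 131 130 131 133 128 128 124 126
 123 125 119 125 118 119 122 119 122 123 120 120 125 133 155 164 167 174
 172 168]
```

Call:
move_arm(series=[3.8,0,0,-4,0,0,0,3.8,0,0,-4,0,0,0,3.8,0.5,-3.9,0,0,0,0,3.8,0.5,-3.9,0,0,0,0,3.8,0.5,-3.9,0,0,0,0])

```text
time: 19.9
tool_pos: [0.6111, -0.0554, 0.1118]
tcp_rot: [0.002, -3.14, -0.0]
wrist_force: [-0.1, -0.6, -5.8]
width: 0.497
grip_force: 62.9
```

Call:
move_arm(series=[3.8,0.6,-3.9,0,0,0,0,3.8,0.6,-3.9,0,0,0,0,3.8,0.6,-3.9,0,0,0,0,3.8,0.6,-3.9,0,0,0,0,3.8,0.6,-3.9,0,0,0,0])

```text
time: 20.52
tool_pos: [0.5812, -0.2506, 0.1116]
tcp_rot: [0.001, -3.14, -0.001]
wrist_force: [0.3, -0.1, -4.6]
width: 0.498
grip_force: 62.9
```

Call:
move_arm(series=[3.8,0.6,-3.9,0,0,0,0,3.8,0,0,0,0,0,0,3.8,0,0,0,0,0,0])

```text
time: 20.9
tool_pos: [0.5755, -0.2882, 0.1116]
tcp_rot: [0.0, -3.14, -0.002]
wrist_force: [-0.2, -0.8, -4.2]
width: 0.497
grip_force: 62.8
```

Call:
move_arm(series=[3.8,0,0,2.5,0,0,0,3.8,0,0,1.5,0,0,0,3.8,0,0,0.5,0,0,0,3.8,0,0,0.3,0,0,0,3.8,0,0,0.2,0,0,0])

```text
time: 21.52
tool_pos: [0.5768, -0.2887, 0.0631]
tcp_rot: [-0.002, 3.14, -0.001]
wrist_force: [-0.5, -0.0, -5.0]
width: 0.499
grip_force: 62.8
```

Call:
move_arm(series=[3.8,0,0,0.2,0,0,0,3.8,0,0,0.2,0,0,0,3.8,0,0,0.2,0,0,0,3.8,0,0,0,0,0,0])

```text
time: 22.02
tool_pos: [0.5767, -0.2888, 0.057]
tcp_rot: [-0.001, 3.14, -0.001]
wrist_force: [0.5, 0.8, -0.6]
width: 0.495
grip_force: 62.8
```

Call:
move_arm(series=[3.8,0,0,0.1,0,0,0,4.4,0,0,0,0,0,0,4.8,0,0,0,0,0,0,5.5,0,0,0,0,0,0,6.5,0,0,0,0,0,0], grip_force=40)

```text
time: 22.65
tool_pos: [0.5762, -0.2887, 0.0556]
tcp_rot: [-0.001, 3.141, -0.0]
wrist_force: [-0.6, 1.0, -0.2]
width: 0.758
grip_force: 0.0
```

Call:
move_arm(series=[6.5,0,0,0,0,0,0,6.5,0,0,0,0,0,0,6.5,0,0,0,0,0,0,6.5,0,0,0,0,0,0,6.5,0,0,0,0,0,0])

```text
time: 23.28
tool_pos: [0.5761, -0.2886, 0.0554]
tcp_rot: [0.001, -3.142, 0.0]
wrist_force: [0.3, -0.1, -0.6]
width: 0.76
grip_force: 0.0
```

Call:
move_arm(series=[6.5,0,0,0,0,0,0,6.5,0,0,0,0,0,0,6.5,0,0,0,0,0,0,6.5,0,0,0,0,0,0,6.5,0,0,0,0,0,0])

```text
time: 23.9
tool_pos: [0.5761, -0.2886, 0.0554]
tcp_rot: [0.001, -3.142, -0.0]
wrist_force: [0.2, -1.2, 0.2]
width: 0.757
grip_force: 0.0
```

Call:
move_arm(series=[6.5,0,0,0,0,0,0,6.5,0,0,0,0,0,0,6.5,0,0,0,0,0,0,6.5,0,0,0,0,0,0,6.5,0,0,0,0,0,0])

```text
time: 24.52
tool_pos: [0.5761, -0.2886, 0.0554]
tcp_rot: [-0.001, 3.142, 0.0]
wrist_force: [-0.3, 0.5, -0.6]
width: 0.765
grip_force: 0.0
```

Call:
move_arm(series=[6.5,0,0,0,0,0,0,6.5,0,0,0,0,0,0,6.5,0,0,0,0,0,0,6.5,0,0,0,0,0,0,6.5,0,0,0,0,0,0])

```text
time: 25.15
tool_pos: [0.5762, -0.2886, 0.0555]
tcp_rot: [-0.001, 3.142, -0.0]
wrist_force: [0.3, 0.4, 0.1]
width: 0.765
grip_force: 0.0
```

Call:
move_arm(series=[5.2,0,0,0,0,0,0,4.6,0,0,0,0,0,0,4,0,0,0,0,0,0,3.8,0,0,0,0,0,0,3.8,0,0,-0.5,0,0,0])

```text
time: 25.78
tool_pos: [0.576, -0.2887, 0.0601]
tcp_rot: [0.001, -3.141, 0.0]
wrist_force: [0.1, -1.8, -2.2]
width: 0.5
grip_force: 41.0
```

Call:
move_arm(series=[3.6,0,0,-2,0,0,0,3.6,0,0,-3.5,0,0,0,3.6,-0.5,3.9,0,0,0,0,3.6,-0.5,3.9,0,0,0,0,3.6,-0.5,3.9,0,0,0,0], grip_force=60)

```text
time: 26.4
tool_pos: [0.5906, -0.1703, 0.1161]
tcp_rot: [0.0, -3.141, -0.001]
wrist_force: [-0.0, 0.1, -4.6]
width: 0.495
grip_force: 64.4
```

Call:
move_arm(series=[3.6,-0.6,3.9,0,0,0,0,3.6,-0.6,3.9,0,0,0,0,3.6,-0.6,3.9,0,0,0,0,3.6,-0.6,3.9,0,0,0,0,3.6,-0.6,3.9,0,0,0,0])

```text
time: 27.02
tool_pos: [0.6204, 0.0249, 0.116]
tcp_rot: [0.001, -3.141, -0.0]
wrist_force: [0.6, 0.3, -4.8]
width: 0.501
grip_force: 64.4
```

Call:
move_arm(series=[3.6,-0.6,3.8,0,0,0,0,3.6,0,0,0,0,0,0,3.6,0,0,0,0,0,0])

```text
time: 27.4
tool_pos: [0.6263, 0.0614, 0.1157]
tcp_rot: [0.003, -3.141, 0.001]
wrist_force: [-0.3, -0.0, -4.6]
width: 0.493
grip_force: 64.1
```

Call:
move_arm(series=[3.6,0,0,4,0,0,0,3.6,0,0,4,0,0,0,3.6,0,0,1.8,0,0,0,3.6,0,0,0.6,0,0,0,3.6,0,0,0.2,0,0,0])

```text
time: 28.02
tool_pos: [0.628, 0.0611, 0.0105]
tcp_rot: [-0.001, 3.14, 0.0]
wrist_force: [0.1, 0.2, -3.8]
width: 0.493
grip_force: 64.2
```

Call:
move_arm(series=[3.6,0,0,0.1,0,0,0,3.6,0,0,0.1,0,0,0,3.6,0,0,0,0,0,0])

```text
time: 28.4
tool_pos: [0.6273, 0.0615, 0.0081]
tcp_rot: [-0.002, 3.141, 0.0]
wrist_force: [-0.7, -0.4, -5.2]
width: 0.497
grip_force: 64.2
```

Call:
move_arm(series=[3.6,0,0,0.1,0,0,0,3.6,0,0,0,0,0,0])

```text
time: 28.65
tool_pos: [0.627, 0.0615, 0.0066]
tcp_rot: [-0.002, 3.141, 0.0]
wrist_force: [0.4, -0.5, -3.6]
width: 0.494
grip_force: 64.4
```

Call:
move_arm(series=[3.6,0,0,0.1,0,0,0,3.6,0,0,0,0,0,0])

```text
time: 28.9
tool_pos: [0.6271, 0.0615, 0.0066]
tcp_rot: [-0.002, 3.141, 0.0]
wrist_force: [-4.0, 0.6, 5.2]
width: 0.495
grip_force: 64.8
```

Call:
move_arm(series=[3.6,0,0,0.1,0,0,0,3.6,0,0,0,0,0,0])

```text
time: 29.15
tool_pos: [0.6271, 0.0615, 0.0065]
tcp_rot: [-0.001, 3.141, 0.0]
wrist_force: [-6.3, 0.2, 10.8]
width: 0.495
grip_force: 65.7
```

Call:
move_arm(series=[3.6,0,0,-0.2,0,0,0,4.4,0,0,0,0,0,0,4.8,0,0,0,0,0,0,6,0,0,0,0,0,0,6.5,0,0,0,0,0,0], grip_force=40)

```text
time: 29.78
tool_pos: [0.6271, 0.0614, 0.0066]
tcp_rot: [-0.001, 3.141, 0.0]
wrist_force: [0.5, 0.3, 1.3]
width: 0.76
grip_force: 0.0
```

Call:
move_arm(series=[6.5,0,0,-2,0,0,0,6.5,0,0,-5,0,0,0,6.5,0,0,-5,0,0,0,5,0,0,-5,0,0,0,4,3.5,2.5,-1,0,0,0])

```text
time: 30.4
tool_pos: [0.5969, 0.0859, 0.1941]
tcp_rot: [0.002, 3.129, 0.001]
wrist_force: [-0.3, 0.1, -0.6]
width: 0.472
grip_force: 0.0
```

```bash
cat >> h.py <<'E'
def findv(guess):
    """re-measure vessels near guesses {k:(x,y)} in the top view"""
    im=pic("top");m=white(im);out={}
    for k,g in guess.items():
        z,r=V[k];u=proj("top",[g[0],g[1],z])[0];best=None
        for c in blobs(m):
            q=c.reshape(-1,2).mean(0)
            if np.linalg.norm(q-u)<40 and cv2.contourArea(c)<3500:
                p,e=rimfit("top",c,z,r)
                if best is None or e<best[1]: best=(p,e)
        out[k]=None if best is None else (np.round(best[0],4),round(best[1]*1e3,2))
    return out
G={1:(.37,.316),2:(.448,-.106),3:(.364,-.291),4:(.4247,.0813)}
E
python3 - <<'E'
from h import *
for uv,y,t in(((331.75,315.5),-.3276,.0495),((319.4,214),.0285,.0054)):
    C,D=ray("side",uv);q=C+D[0]*(y-C[1])/D[0][1];print("tip",q,"tip-TCP",q[2]-t)
im=pic("side");v=im.min(2);m=np.zeros(v.shape,bool);m[188:262,285:345]=(v>150)[188:262,285:345]
for c in blobs(m,20): print("side",cv2.boundingRect(c),cv2.contourArea(c))
print(findv(G),read_state()["tool_pos"])
E
```

```text
tip [ 0.57444725 -0.3276      0.0848361 ] tip-TCP 0.035336104060516446
tip [0.6308413  0.0285     0.04242956] tip-TCP 0.037029555399524086
side (327, 229, 13, 20) 85.0
side (330, 222, 9, 8) 44.0
side (308, 193, 16, 30) 209.0
side (285, 188, 28, 4) 31.5
{1: (array([0.3699, 0.3164]), np.float64(0.69)), 2: (array([ 0.4467, -0.104 ]), np.float64(7.01)), 3: (array([ 0.3638, -0.2913]), np.float64(0.73)), 4: None} [0.59128679 0.0882489  0.19099672]
```

Both weights are back and upright (same side-view boxes as at the start). The tips sit 36 mm above the TCP reading. Next I'll grip vessel_1 by the robot-right (-y) wall.

Call:
move_arm(series=[3.6,4.4,3.4,0,0,0,0,3.6,4.4,3.4,0,0,0,0,3.6,4.4,3.4,0,0,0,0,3.6,4.4,3.4,0,0,0,0,3.6,4.4,3.4,0,0,0,0])

```text
time: 31.12
tool_pos: [0.3706, 0.257, 0.1872]
tcp_rot: [-0.0, 3.14, 0.001]
wrist_force: [-0.2, 1.0, 0.9]
width: 0.42
grip_force: 0.0
```

Call:
move_arm(series=[3.6,0,0,4,0,0,0,3.6,0,0,4,0,0,0,3.6,0,0,4,0,0,0,3.6,0,0,0,0,0,0,3.6,0,0,0,0,0,0])

```text
time: 31.75
tool_pos: [0.3728, 0.2567, 0.068]
tcp_rot: [-0.001, 3.14, 0.001]
wrist_force: [0.3, 0.3, 0.8]
width: 0.421
grip_force: 0.0
```

Run:
```python
from h import *
print(findv(G));s=read_state();p=s["tool_pos"];print(s["time"],p,s["width"])
im=pic("side");save((255*(im/255.)**.6).astype(np.uint8),"s9",(150,90,270,220),4)
```

```text
{1: (array([0.3616, 0.3041]), np.float64(7.36)), 2: (array([ 0.4483, -0.1059]), np.float64(0.69)), 3: (array([ 0.3639, -0.2914]), np.float64(0.73)), 4: (array([0.4247, 0.0813]), np.float64(0.62))}
31.8 [0.37338339 0.25708732 0.06857208] 0.42099649287274843
  return _methods._mean(a, axis=axis, dtype=dtype,
  ret = ret.dtype.type(ret / rcount)
```

Call:
move_arm(series=[3.6,0.3,0.1,3,0,0,0,3.6,0,0,2,0,0,0,3.6,0,0,1.5,0,0,0,3.6,0,0,1,0,0,0,3.6,0,0,0.8,0,0,0], grip_force=40)

```text
time: 32.48
tool_pos: [0.3693, 0.2576, -0.0164]
tcp_rot: [-0.001, 3.141, 0.001]
wrist_force: [-0.7, -0.6, -0.1]
width: 0.421
grip_force: 0.0
```

Call:
move_arm(series=[2.5,0,0,0,0,0,0,1.8,0,0,0,0,0,0,1.2,0,0,0,0,0,0,0.8,0,0,0,0,0,0,0.4,0,0,0,0,0,0])

```text
time: 33.1
tool_pos: [0.3692, 0.2576, -0.016]
tcp_rot: [-0.002, 3.141, 0.001]
wrist_force: [-0.7, 0.1, 3.1]
width: 0.099
grip_force: 40.0
```

Call:
move_arm(series=[0.4,0,0,0,0,0,0,0.4,0,0,0,0,0,0])

```text
time: 33.35
tool_pos: [0.3693, 0.2576, -0.016]
tcp_rot: [-0.001, 3.141, 0.001]
wrist_force: [-0.5, 0.2, 5.6]
width: 0.098
grip_force: 40.3
```

Gripped at 8.4 mm, the wall thickness. I'll lift it and carry it to the pan.

Call:
move_arm(series=[0.4,0,0,-0.5,0,0,0,0.4,0,0,-1.5,0,0,0,0.4,0,0,-2,0,0,0,0.4,0,0,0,0,0,0,0.4,0,0,0,0,0,0])

```text
time: 33.98
tool_pos: [0.3684, 0.257, 0.0233]
tcp_rot: [0.001, -3.141, 0.0]
wrist_force: [0.6, 0.7, -2.4]
width: 0.1
grip_force: 40.1
```

Run:
```python
from h import *
s=read_state();print({k:np.round(s[k],3) for k in("time","tool_pos","tcp_rot","wrist_force","torque","width","grip_force")})
im=pic("side");save((255*(im/255.)**.6).astype(np.uint8),"s9",(150,90,270,220),4)
```

```text
{'time': np.float64(33.975), 'tool_pos': array([0.368, 0.257, 0.023]), 'tcp_rot': array([ 1.000e-03, -3.141e+00,  0.000e+00]), 'wrist_force': array([ 0.61 ,  0.72 , -2.447]), 'torque': array([-0.085,  0.032, -0.031]), 'width': np.float64(0.1), 'grip_force': np.float64(40.146)}
```

View pics/s9.png

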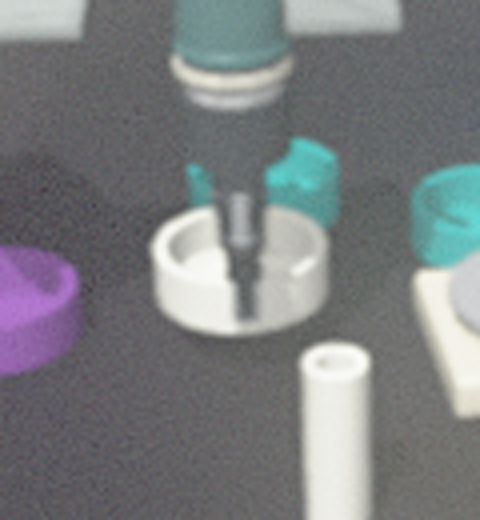

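The dish is held level, its wall at crop (245,270). Carrying on.

Call:
move_arm(series=[0.4,0,0,-4,0,0,0,0.4,0,0,-5,0,0,0,0.4,0,0,-4,0,0,0,0.4,-1.5,-4.3,0,0,0,0,0.4,-1.5,-4.3,0,0,0,0])

```text
time: 34.65
tool_pos: [0.3988, 0.1706, 0.1534]
tcp_rot: [-0.005, 3.141, -0.0]
wrist_force: [1.0, 0.2, -1.8]
width: 0.1
grip_force: 41.0
```

Call:
move_arm(series=[0.4,-1.5,-4.3,0,0,0,0,0.4,-1.5,-4.3,0,0,0,0,0.4,-1.5,-4.3,0,0,0,0,0.4,-1.5,-4.3,0,0,0,0,0.4,-1.5,-4.3,0,0,0,0])

```text
time: 35.28
tool_pos: [0.4735, -0.0451, 0.1523]
tcp_rot: [0.001, -3.14, -0.001]
wrist_force: [0.4, 0.7, -2.0]
width: 0.103
grip_force: 41.0
```

Call:
move_arm(series=[0.4,-1.5,-4.3,0,0,0,0,0.4,-1.5,-4.3,0,0,0,0,0.4,-1.5,-4.3,0,0,0,0,0.4,-1.5,-4.3,0,0,0,0,0.4,-1.4,-4.3,0,0,0,0])

```text
time: 35.9
tool_pos: [0.5478, -0.2598, 0.1519]
tcp_rot: [0.001, -3.14, -0.002]
wrist_force: [-0.2, 0.6, -1.9]
width: 0.101
grip_force: 41.0
```

Call:
move_arm(series=[0.4,-1.4,-4.3,0,0,0,0,0.4,-1.3,-4.3,0,0,0,0,0.4,0,0,0,0,0,0,0.4,0,0,0,0,0,0])

```text
time: 36.4
tool_pos: [0.5743, -0.344, 0.1518]
tcp_rot: [0.0, -3.139, -0.003]
wrist_force: [0.3, 0.1, -0.9]
width: 0.097
grip_force: 41.0
```

Run:
```python
from h import *
s=read_state();p=s["tool_pos"];print(p,s["wrist_force"],s["width"])
im=pic("top");m=white(im)
for c in blobs(m):
    b=cv2.boundingRect(c)
    if b[0]>280 and b[1]>90: print(b,cv2.contourArea(c),rimfit("top",c,p[2]+.016+.04,.062))
print(proj("top",[p[0],p[1]+.0588,p[2]+.056]))
```

```text
[ 0.57427406 -0.34397688  0.15177205] [ 0.2684574   0.14409909 -0.91939631] 0.0968809601106196
(466, 328, 46, 25) 365.0 (array([ 0.10413   , -0.40185847]), np.float64(nan))
(312, 320, 23, 64) 482.5 (array([0.12264047, 0.02268701]), np.float64(0.006639140857789503))
(469, 227, 28, 43) 631.5 (array([ 0.33204526, -0.32452044]), np.float64(0.018796881534216825))
(393, 222, 43, 31) 987.0 (array([ 0.35228982, -0.19598181]), np.float64(0.01748086612343558))
(317, 184, 43, 42) 1330.0 (array([ 0.41280771, -0.05305979]), np.float64(0.00885663662840787))
(370, 107, 100, 82) 6171.5 (array([ 0.57664639, -0.27616498]), np.float64(0.01192900026355958))
(488, 91, 23, 38) 171.5 (array([ 0.63758983, -0.47752195]), np.float64(nan))
[[434.13996548 136.67954203]]
  return _methods._mean(a, axis=axis, dtype=dtype,
  ret = ret.dtype.type(ret / rcount)
```

Call:
move_arm(series=[0.4,0,-0.3,4,0,0,0,0.4,0,0,3,0,0,0,0.4,0,0,2,0,0,0,0.4,0,0,0.8,0,0,0,0.4,0,0,0.3,0,0,0])

```text
time: 37.08
tool_pos: [0.5756, -0.3474, 0.0528]
tcp_rot: [-0.002, 3.141, -0.001]
wrist_force: [-0.3, 0.4, -0.9]
width: 0.102
grip_force: 41.0
```

Call:
move_arm(series=[0.4,0,0,0.2,0,0,0,0.4,0,0,0.2,0,0,0,0.4,0,0,0.1,0,0,0,0.4,0,0,0.1,0,0,0,0.4,0,0,0,0,0,0])

```text
time: 37.7
tool_pos: [0.5752, -0.3476, 0.0464]
tcp_rot: [0.001, -3.142, -0.0]
wrist_force: [0.3, -0.2, -0.4]
width: 0.102
grip_force: 41.0
```

Call:
move_arm(series=[0.4,0,0,0.1,0,0,0,0.4,0,0,0.1,0,0,0,0.4,0,0,0,0,0,0])

```text
time: 38.08
tool_pos: [0.5752, -0.3477, 0.0445]
tcp_rot: [-0.001, 3.142, -0.0]
wrist_force: [-0.7, -0.2, -0.1]
width: 0.105
grip_force: 41.0
```

Call:
move_arm(series=[0.4,0,0,0.1,0,0,0,0.4,0,0,0,0,0,0])

```text
time: 38.33
tool_pos: [0.5753, -0.3477, 0.0436]
tcp_rot: [-0.001, 3.141, -0.0]
wrist_force: [-0.5, -0.3, -0.3]
width: 0.102
grip_force: 41.0
```

Call:
move_arm(series=[0.4,0,0,0,0,0,0])

```text
time: 38.45
tool_pos: [0.5753, -0.3477, 0.0436]
tcp_rot: [-0.001, 3.141, -0.0]
wrist_force: [0.2, -0.2, -0.2]
width: 0.099
grip_force: 41.0
```

Call:
move_arm(series=[1.1,0,0,0,0,0,0,1.5,0,0,0,0,0,0,2.2,0,0,0,0,0,0,3,0,0,0,0,0,0,3,0,0,-1,0,0,0])

```text
time: 39.08
tool_pos: [0.5743, -0.347, 0.0527]
tcp_rot: [0.001, -3.14, -0.002]
wrist_force: [-0.3, -0.2, 1.2]
width: 0.353
grip_force: 0.0
```

Call:
move_arm(series=[3,0,0,-3,0,0,0,3,0,0,-4,0,0,0,3,0,0,-5,0,0,0,3.6,4,4,-1,0,0,0,3.6,4,5,0,0,0,0])

```text
time: 39.7
tool_pos: [0.4969, -0.2594, 0.1866]
tcp_rot: [0.001, 3.137, -0.004]
wrist_force: [0.2, 0.5, 0.2]
width: 0.425
grip_force: 0.0
```

```bash
cat >> h.py <<'E'
def panv(k,z0):
    """rim centre of vessel k whose underside is at z0 on the pan: top-view contour of its white rim"""
    im=pic("top");z,r=V[k];u=proj("top",[.5752,-.2885,z0+z])[0]
    g=im.min(2);b=np.zeros(g.shape,np.uint8);cv2.circle(b,tuple(int(x) for x in u),48,1,-1)
    return im,u,g,b
E
python3 - <<'E'
from h import *
s=read_state();print(s["tool_pos"],s["wrist_force"]);print({k:v for k,v in findv({k:G[k] for k in(2,3,4)}).items()})
im,u,g,b=panv(1,.0589);print(u)
save((255*(im/255.)**1.0).astype(np.uint8),"t10",(365,95,450,195),6)
ims=pic("side");print(panpts("side",(280,255,375,350)))
E
```

```text
[ 0.4969038  -0.25940484  0.18657587] [0.2439     0.52490819 0.24166842]
{2: (array([ 0.4486, -0.106 ]), np.float64(0.72)), 3: (array([ 0.3641, -0.2914]), np.float64(0.76)), 4: (array([0.4247, 0.0813]), np.float64(0.62))}
[415.10623955 150.35885599]Traceback (most recent call last):
  File "<stdin>", line 5, in <module>
  File "h.py", line 48, in panpts
    c=max(blobs(m),key=cv2.contourArea);P=onplane(n,cv2.convexHull(c).reshape(-1,2),z)
ValueError: max() iterable argument is empty
```

View pics/t10.png

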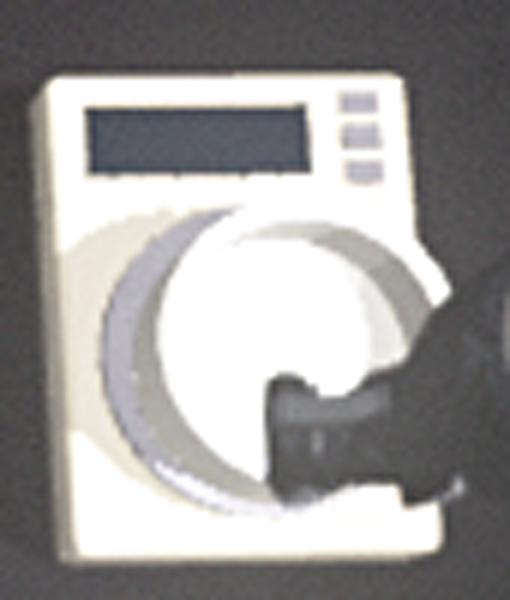

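Top crop: vessel_1 is on the pan with its rim spanning about x 158 to 455 in the crop, so its centre is near full-image (416,151) against (415,150) expected. I have used all 14 pictures, so the rest is numeric. Next I'll go above vessel_2 and measure vessel_1 by edges with the arm clear.

Call:
move_arm(series=[3.6,2.4,5.5,0,0,0,0,3.6,2.4,5.4,0,0,0,0,3.6,0,0,0,0,0,0,3.6,0,0,0,0,0,0])

```text
time: 40.4
tool_pos: [0.4497, -0.151, 0.1846]
tcp_rot: [-0.002, 3.139, -0.002]
wrist_force: [0.2, -0.2, -0.5]
width: 0.425
grip_force: 0.0
```

```bash
cat >> h.py <<'E'
def radial(n,c,z,r,angs,lo=.8,hi=1.2,inner=False):
    """strongest edge along rays from c on the plane z near radius r; robust circle centre"""
    im=cv2.GaussianBlur(read_camera(n),(3,3),0).astype(np.float32).min(2);P=[];S=[]
    rr=np.linspace(lo*r,hi*r,60)
    for a in np.radians(angs):
        d=np.array([np.cos(a),np.sin(a)]);w=np.c_[c+rr[:,None]*d,np.full(60,z)]
        u=proj(n,w).astype(np.float32);v=cv2.remap(im,u[:,:1],u[:,1:],cv2.INTER_LINEAR)[:,0]
        g=np.gradient(cv2.GaussianBlur(v[:,None],(1,5),0)[:,0]);g=g if inner else -g
        i=g.argmax();P.append(w[i,:2]);S.append(g[i]*1.)
    P=np.array(P);S=np.array(S);P=P[S>.35*np.median(S)]
    s=least_squares(lambda x:np.linalg.norm(P-x,axis=1)-r,c,loss="soft_l1",f_scale=.001)
    return np.round(s.x,4),round(float(np.median(abs(s.fun)))*1e3,2),len(P)
E
python3 - <<'E'
from h import *
print(read_state()["tool_pos"]);c=np.array([.5752,-.289])
for a in((20,170),(40,150),(60,200)): print("top outer",radial("top",c,.0989,.062,np.arange(*a,6)))
print("side outer near",radial("side",c,.0989,.062,np.arange(-170,-10,6)),radial("side",c,.0989,.062,np.arange(0,360,6)))
im=read_camera("side")
E
```

```text
[ 0.44971416 -0.15095612  0.18463121]
top outer (array([ 0.5728, -0.2911]), 0.48, 17)
top outer (array([ 0.5717, -0.2909]), 0.65, 14)
top outer (array([ 0.5649, -0.289 ]), 1.37, 12)
side outer near (array([ 0.5719, -0.2913]), 0.52, 25) (array([ 0.573 , -0.2899]), 0.97, 47)
```

Run:
```python
from h import *
c=np.array([.3641,-.2914]);print("v3",radial("top",c,.092,.034,np.arange(0,360,8)),radial("side",c,.092,.034,np.arange(0,360,8)),radial("side",c,.092,.034,np.arange(20,160,6)))
c=np.array([.572,-.291])
print("v1",radial("top",c,.0989,.062,np.arange(20,170,5)),radial("side",c,.0989,.062,np.arange(0,360,5)))
print("inner",radial("side",c,.0989,.054,np.arange(-160,-20,5),.85,1.12),radial("top",c,.0989,.054,np.arange(-100,20,5),.85,1.12,True))
print("pan edge",radial("side",np.array([.5752,-.289]),.0589,.07,np.arange(-160,-20,5),.93,1.07))
```

```text
v3 (array([ 0.3678, -0.29  ]), 2.28, 38) (array([ 0.3637, -0.2902]), 0.45, 36) (array([ 0.3636, -0.2896]), 0.39, 24)
v1 (array([ 0.572 , -0.2907]), 0.48, 19) (array([ 0.5726, -0.2901]), 0.75, 56)
inner (array([ 0.5704, -0.2979]), 0.99, 25) (array([ 0.5731, -0.2876]), 3.87, 18)
pan edge (array([ 0.5773, -0.2852]), 0.63, 25)
```

Vessel_1 sits at about (0.5725, -0.290), within 3 mm of the pan centre. Now I'll grip vessel_2's right wall.

Call:
move_arm(series=[3.6,0.1,0.1,4,0,0,0,3.6,0,0,4,0,0,0,3.6,0,0,2,0,0,0,3.6,0,0,0,0,0,0])

```text
time: 41.6
tool_pos: [0.4451, -0.1481, 0.0816]
tcp_rot: [0.002, -3.137, -0.003]
wrist_force: [-0.8, -0.3, 0.1]
width: 0.426
grip_force: 0.0
```

Run:
```python
from h import *
s=read_state();print(s["tool_pos"],s["width"])
c=np.array([.4486,-.106]);print("v2",radial("side",c,.066,.048,np.arange(-180,180,6)),findv({2:c}))
```

```text
[ 0.44514342 -0.1481464   0.08161651] 0.4259712062460669
v2 (array([ 0.447 , -0.1048]), 0.73, 44) {2: (array([ 0.4477, -0.1   ]), np.float64(11.54))}
```

Call:
move_arm(series=[3.6,-0.3,-0.2,3,0,0,0,3.6,0,0,1.8,0,0,0,3.6,0,0,1.2,0,0,0,3.6,0,0,1,0,0,0,3.6,0,0,0.2,0,0,0], grip_force=40)

```text
time: 42.32
tool_pos: [0.45, -0.1509, 0.0114]
tcp_rot: [0.001, -3.142, -0.0]
wrist_force: [-0.5, 0.3, 0.6]
width: 0.42
grip_force: 0.0
```

Call:
move_arm(series=[2.5,0,0,0,0,0,0,1.8,0,0,0,0,0,0,1.2,0,0,0,0,0,0,0.8,0,0,0,0,0,0,0.4,0,0,0,0,0,0])

```text
time: 42.95
tool_pos: [0.4504, -0.1507, 0.012]
tcp_rot: [-0.001, 3.141, 0.0]
wrist_force: [-0.2, 3.2, 4.9]
width: 0.102
grip_force: 38.1
```

Call:
move_arm(series=[0.4,0,0,0,0,0,0,0.4,0,0,-0.5,0,0,0,0.4,0,0,-1.5,0,0,0,0.4,0,0,0,0,0,0])

```text
time: 43.45
tool_pos: [0.4514, -0.1517, 0.033]
tcp_rot: [-0.001, 3.139, -0.002]
wrist_force: [0.3, -0.4, -1.9]
width: 0.103
grip_force: 38.2
```

Call:
move_arm(series=[0.4,0,0,-4,0,0,0,0.4,0,0,-5,0,0,0,0.4,0,0,-4,0,0,0,0.4,0,0,0,0,0,0,0.4,0,0,0,0,0,0])

```text
time: 44.08
tool_pos: [0.4492, -0.1507, 0.1606]
tcp_rot: [0.001, -3.14, -0.0]
wrist_force: [-0.3, -0.0, -2.5]
width: 0.105
grip_force: 38.7
```

Run:
```python
from h import *
s=read_state();p=s["tool_pos"];print(p,s["wrist_force"]);z=p[2]+.054;c=p[:2]+[-.002,.045]
for a in((-180,180),(-180,0),(100,260)):print("v2 rel",[ (r[0]-p[:2]).round(4).tolist()+list(r[1:]) for r in [radial("side",c,z,.048,np.arange(*a,6))]])
print("top",[ (r[0]-p[:2]).round(4).tolist()+list(r[1:]) for r in [radial("top",c,z,.048,np.arange(40,200,6))]])
```

```text
[ 0.44924496 -0.15072911  0.16059082] [-0.29049367 -0.01864091 -2.52028708]
v2 rel [[-0.0029, 0.0433, 3.54, 37]]
v2 rel [[-0.0018, 0.0377, 1.02, 19]]
v2 rel [[-0.0057, 0.0458, 3.14, 21]]
top [[-0.0036, 0.0438, 0.85, 27]]
```

Call:
move_arm(series=[0.4,-2.5,-3.7,0,0,0,0,0.4,-2.5,-3.7,0,0,0,0,0.4,-2.5,-3.7,0,0,0,0,0.4,-2.5,-3.7,0,0,0,0,0.4,-2.5,-3.6,0,0,0,0])

```text
time: 44.9
tool_pos: [0.5752, -0.3357, 0.1595]
tcp_rot: [0.001, -3.139, -0.002]
wrist_force: [0.4, -0.2, -1.3]
width: 0.103
grip_force: 39.5
```

Call:
move_arm(series=[0.4,0,0,0,0,0,0,0.4,0,0,0,0,0,0])

```text
time: 45.15
tool_pos: [0.5742, -0.3341, 0.1596]
tcp_rot: [0.001, -3.139, -0.003]
wrist_force: [-0.1, -0.3, -2.2]
width: 0.1
grip_force: 39.5
```

Run:
```python
from h import *
s=read_state();p=s["tool_pos"];print(p,s["wrist_force"]);z=p[2]+.054;c=p[:2]+[-.003,.044]
f=lambda n,z,a,r=.048:print(n,[ (q[0]-p[:2]).round(4).tolist()+list(q[1:]) for q in [radial(n,c,z,r,np.arange(*a,5))]])
f("side",z,(-180,0));f("side",z-.066,(-150,-30));f("side",z,(100,260));f("top",z,(-20,160));f("top",z,(20,200));f("top",z,(60,240))
print("v1 side",radial("side",np.array([.5726,-.2905]),.0989,.062,np.arange(-170,-10,5)))
```

```text
[ 0.57415861 -0.33408231  0.15958504] [-0.14931101 -0.27954995 -2.21370258]
side [[-0.0019, 0.0406, 0.42, 29]]
side [[-0.0013, 0.0454, 0.62, 24]]
side [[-0.0019, 0.0437, 0.37, 24]]
top [[-0.0011, 0.0424, 0.3, 33]]
top [[-0.0013, 0.0421, 0.51, 34]]
top [[-0.0016, 0.0416, 0.37, 36]]
v1 side (array([ 0.5716, -0.2912]), 0.37, 29)
```

Vessel_2's centre is over vessel_1's to within 1 mm. Lowering.

Call:
move_arm(series=[0.4,0,0,2,0,0,0,0.4,0,0,2,0,0,0,0.4,0,0,0,0,0,0])

```text
time: 45.88
tool_pos: [0.5725, -0.3331, 0.1171]
tcp_rot: [0.001, -3.135, -0.006]
wrist_force: [-0.4, 0.0, -1.0]
width: 0.102
grip_force: 39.4
```

Call:
move_arm(series=[0.4,0,0,1,0,0,0,0.4,0,0,0.8,0,0,0,0.4,0,0,0,0,0,0])

```text
time: 46.25
tool_pos: [0.5746, -0.3345, 0.1025]
tcp_rot: [0.001, -3.14, -0.001]
wrist_force: [-0.0, 0.1, -1.5]
width: 0.101
grip_force: 39.5
```

Call:
move_arm(series=[0.4,0,0,0.8,0,0,0,0.4,0,0,0.6,0,0,0,0.4,0,0,0,0,0,0])

```text
time: 46.62
tool_pos: [0.5745, -0.3344, 0.0885]
tcp_rot: [0.001, -3.14, -0.001]
wrist_force: [-0.4, 0.7, -1.3]
width: 0.103
grip_force: 39.5
```

Call:
move_arm(series=[0.4,0,0,0.5,0,0,0,0.4,0,0,0.3,0,0,0,0.4,0,0,0.2,0,0,0,0.4,0,0,0.1,0,0,0,0.4,0,0,0,0,0,0])

```text
time: 47.25
tool_pos: [0.5751, -0.3348, 0.0785]
tcp_rot: [0.001, -3.141, -0.0]
wrist_force: [0.0, -0.1, -1.7]
width: 0.1
grip_force: 39.4
```

Call:
move_arm(series=[0.4,0,0,0.1,0,0,0,0.4,0,0,0,0,0,0])

```text
time: 47.5
tool_pos: [0.5753, -0.3349, 0.0776]
tcp_rot: [-0.001, 3.141, -0.0]
wrist_force: [0.1, -0.8, -0.6]
width: 0.103
grip_force: 39.5
```

Call:
move_arm(series=[0.4,0,0,0.1,0,0,0,0.4,0,0,0,0,0,0])

```text
time: 47.75
tool_pos: [0.5752, -0.3349, 0.0766]
tcp_rot: [-0.001, 3.141, -0.0]
wrist_force: [-0.6, -0.1, -0.2]
width: 0.098
grip_force: 39.6
```

Call:
move_arm(series=[1.1,0,0,0.1,0,0,0,1.5,0,0,0,0,0,0,2.2,0,0,0,0,0,0,3,0,0,0,0,0,0,3,0,0,-1,0,0,0])

```text
time: 48.38
tool_pos: [0.5743, -0.3342, 0.0847]
tcp_rot: [0.001, -3.14, -0.002]
wrist_force: [-0.4, 0.0, -0.4]
width: 0.353
grip_force: 0.0
```

Call:
move_arm(series=[3,0,0,-3,0,0,0,3,0,0,-4,0,0,0,3,0,0,-4,0,0,0,8.5,5,1,-1,0,0,0,8.5,5,1,0,0,0,0])

```text
time: 49.0
tool_pos: [0.4755, -0.3155, 0.2083]
tcp_rot: [-0.003, 3.138, -0.004]
wrist_force: [0.2, -0.4, 0.4]
width: 0.761
grip_force: 0.0
```

Call:
move_arm(series=[8.5,5,1,0,0,0,0,8.5,5,1,0,0,0,0,8.5,1,0.3,0,0,0,0,8.5,0,0,0,0,0,0,8.5,0,0,0,0,0,0])

```text
time: 49.62
tool_pos: [0.3664, -0.2926, 0.2061]
tcp_rot: [-0.002, 3.14, -0.001]
wrist_force: [0.1, 0.6, 0.2]
width: 0.996
grip_force: 0.0
```

Run:
```python
from h import *
s=read_state();p=s["tool_pos"];print(p,s["width"],s["time"])
c=np.array([.3641,-.2905]);print("v3",radial("side",c,.092,.034,np.arange(0,360,6)),findv({3:c,4:G[4]}))
c=np.array([.5735,-.291]);zp=.0560
print("v1",radial("side",c,zp+.04,.062,np.arange(-170,-10,5)),radial("top",c,zp+.04,.062,np.arange(40,170,5)))
print("v2",radial("side",c,zp+.074,.048,np.arange(-170,-10,5)),radial("top",c,zp+.074,.048,np.arange(-20,200,5)),radial("side",c,zp+.074,.048,np.arange(0,360,5)))
```

```text
[ 0.3664456  -0.29257023  0.20609465] 0.9959475582601065 49.625
v3 (array([ 0.3637, -0.2899]), 0.36, 47) {3: (array([ 0.3625, -0.2895]), np.float64(4.73)), 4: (array([0.4248, 0.0815]), np.float64(0.67))}
v1 (array([ 0.5713, -0.2915]), 0.31, 32) (array([ 0.5706, -0.2915]), 0.29, 26)
v2 (array([ 0.5738, -0.2932]), 0.28, 32) (array([ 0.5735, -0.2921]), 0.37, 35) (array([ 0.574 , -0.2914]), 0.63, 57)
```

Call:
move_arm(series=[8.5,0.2,0.2,4,0,0,0,8.5,0,0,4,0,0,0,8.5,0,0,3.5,0,0,0,8.5,0,0,0,0,0,0,8.5,0,0,0,0,0,0], grip_force=35)

```text
time: 50.6
tool_pos: [0.3639, -0.2906, 0.0916]
tcp_rot: [-0.001, 3.141, -0.001]
wrist_force: [0.8, 0.2, -0.2]
width: 0.994
grip_force: 0.0
```

Call:
move_arm(series=[8.5,0,0,2,0,0,0,8.5,0,0,2,0,0,0,8.5,0,0,1.2,0,0,0,8.5,0,0,0.4,0,0,0,7.5,0,0,0,0,0,0])

```text
time: 51.22
tool_pos: [0.3636, -0.2904, 0.0351]
tcp_rot: [-0.001, 3.141, -0.001]
wrist_force: [-0.1, 0.9, -0.3]
width: 0.878
grip_force: 0.0
```

Call:
move_arm(series=[7,0,0,0,0,0,0,6.6,0,0,0,0,0,0,6.2,0,0,0,0,0,0,6.2,0,0,0,0,0,0,6.2,0,0,0,0,0,0])

```text
time: 51.85
tool_pos: [0.3638, -0.2904, 0.0356]
tcp_rot: [-0.001, 3.14, -0.001]
wrist_force: [-0.9, 1.8, 5.9]
width: 0.775
grip_force: 37.8
```

Call:
move_arm(series=[6.2,0,0,-0.5,0,0,0,6.2,0,0,-1.5,0,0,0,6.2,0,0,0,0,0,0])

```text
time: 52.22
tool_pos: [0.3643, -0.2911, 0.0562]
tcp_rot: [-0.001, 3.139, -0.004]
wrist_force: [0.0, 0.7, -1.7]
width: 0.772
grip_force: 39.5
```

Call:
move_arm(series=[6.2,0,0,-4,0,0,0,6.2,0,0,-5,0,0,0,6.2,0,0,-5,0,0,0,6.2,-3,0,0,0,0,0,6.2,-4,0,0,0,0,0])

```text
time: 52.85
tool_pos: [0.4339, -0.2906, 0.196]
tcp_rot: [0.001, 3.139, -0.003]
wrist_force: [0.4, 0.0, -1.3]
width: 0.772
grip_force: 40.5
```

Call:
move_arm(series=[6.2,-5,0,0,0,0,0,6.2,-5,0,0,0,0,0,6.2,-4,0,0,0,0,0,6.2,0,0,0,0,0,0,6.2,0,0,0,0,0,0])

```text
time: 53.48
tool_pos: [0.5723, -0.2895, 0.1937]
tcp_rot: [0.002, -3.14, -0.001]
wrist_force: [0.5, -0.2, -1.0]
width: 0.765
grip_force: 40.5
```

Run:
```python
from h import *
s=read_state();p=s["tool_pos"];print(p,s["wrist_force"],s["tcp_rot"]);z=p[2]+.0564;c=p[:2]
f=lambda n,z,a,r=.034:print(n,[ (q[0]-p[:2]).round(4).tolist()+list(q[1:]) for q in [radial(n,c,z,r,np.arange(*a,5))]])
f("side",z-.092,(-160,-20));f("side",z-.092,(-180,0));f("top",z,(60,240));f("top",z,(0,360));f("side",z,(0,360))
c=np.array([.5737,-.292]);print("v2",radial("side",c,.13,.048,np.arange(-160,-20,5)))
```

```text
[ 0.57232893 -0.28953622  0.19368288] [ 0.53241117 -0.23598519 -0.9719961 ] [ 1.90538580e-03 -3.13980243e+00 -9.42001685e-04]
side [[0.0006, 0.0026, 0.77, 28]]
side [[0.0003, 0.0026, 0.82, 36]]
top [[-0.0021, -0.002, 0.46, 28]]
top [[-0.0007, -0.0016, 1.04, 51]]
side [[0.0001, 0.0006, 1.67, 64]]
v2 (array([ 0.5737, -0.2935]), 0.3, 28)
```

Call:
move_arm(series=[6.2,-0.2,-0.2,1,0,0,0,6.2,0,0,1,0,0,0,6.2,0,0,0,0,0,0])

```text
time: 54.15
tool_pos: [0.5739, -0.2912, 0.1723]
tcp_rot: [0.001, -3.138, -0.003]
wrist_force: [-0.4, 0.4, -1.8]
width: 0.773
grip_force: 40.5
```

Call:
move_arm(series=[6.2,0,0,1,0,0,0,6.2,0,0,1,0,0,0,6.2,0,0,0,0,0,0])

```text
time: 54.52
tool_pos: [0.5741, -0.2912, 0.1527]
tcp_rot: [0.001, -3.139, -0.002]
wrist_force: [-0.3, -0.3, -1.8]
width: 0.774
grip_force: 40.5
```

Call:
move_arm(series=[6.2,0,0,1,0,0,0,6.2,0,0,1,0,0,0,6.2,0,0,0,0,0,0])

```text
time: 54.9
tool_pos: [0.5741, -0.2913, 0.1328]
tcp_rot: [0.001, -3.139, -0.002]
wrist_force: [-1.0, 0.2, -2.3]
width: 0.773
grip_force: 40.4
```

Call:
move_arm(series=[6.2,0,0,1,0,0,0,6.2,0,0,0.8,0,0,0,6.2,0,0,0.4,0,0,0,6.2,0,0,0.2,0,0,0,6.2,0,0,0,0,0,0])

```text
time: 55.52
tool_pos: [0.5751, -0.2918, 0.1104]
tcp_rot: [0.001, -3.142, 0.0]
wrist_force: [-0.2, -0.6, -1.5]
width: 0.77
grip_force: 40.5
```

Call:
move_arm(series=[6.2,0,0,0.1,0,0,0,6.2,0,0,0.1,0,0,0,6.2,0,0,0,0,0,0])

```text
time: 55.9
tool_pos: [0.5751, -0.2918, 0.1085]
tcp_rot: [0.001, -3.142, -0.0]
wrist_force: [-0.1, 0.2, -2.1]
width: 0.772
grip_force: 40.5
```

Call:
move_arm(series=[6.2,0,0,0.1,0,0,0,6.2,0,0,0,0,0,0])

```text
time: 56.15
tool_pos: [0.5752, -0.2918, 0.1075]
tcp_rot: [-0.001, 3.141, -0.0]
wrist_force: [0.3, 0.7, -1.3]
width: 0.773
grip_force: 40.6
```

Call:
move_arm(series=[6.2,0,0,0.1,0,0,0,6.2,0,0,0.1,0,0,0,6.2,0,0,0,0,0,0])

```text
time: 56.52
tool_pos: [0.5752, -0.2918, 0.1055]
tcp_rot: [-0.001, 3.141, -0.0]
wrist_force: [0.7, 0.4, 1.1]
width: 0.771
grip_force: 40.6
```

Call:
move_arm(series=[6.2,0,0,0.1,0,0,0,6.2,0,0,0,0,0,0])

```text
time: 56.78
tool_pos: [0.5752, -0.2918, 0.1046]
tcp_rot: [-0.001, 3.141, -0.0]
wrist_force: [-0.5, 0.5, 1.0]
width: 0.769
grip_force: 40.7
```

Call:
move_arm(series=[6.2,0,0,0,0,0,0,6.2,0,0,0,0,0,0])

```text
time: 57.02
tool_pos: [0.5752, -0.2918, 0.1046]
tcp_rot: [-0.001, 3.141, -0.0]
wrist_force: [-0.0, 0.5, 0.3]
width: 0.774
grip_force: 40.7
```

Call:
move_arm(series=[7,0,0,0,0,0,0,7.4,0,0,0,0,0,0,8,0,0,0,0,0,0,8.5,0,0,0,0,0,0,8.5,0,0,-1,0,0,0])

```text
time: 57.65
tool_pos: [0.5743, -0.2913, 0.1137]
tcp_rot: [0.001, -3.14, -0.002]
wrist_force: [-0.1, -0.1, 0.1]
width: 0.998
grip_force: 0.0
```

Call:
move_arm(series=[8.5,0,0,-3,0,0,0,8.5,0,0,-4,0,0,0,8.5,0,0,-2,0,0,0,7,2.1,5.3,0,0,0,0,6,2.1,5.3,0,0,0,0])

```text
time: 58.28
tool_pos: [0.5327, -0.1851, 0.2047]
tcp_rot: [0.001, 3.141, 0.0]
wrist_force: [-0.5, 0.3, 0.3]
width: 0.702
grip_force: 0.0
```

Call:
move_arm(series=[6,2.1,5.3,0,0,0,0,6,2.1,5.3,0,0,0,0,6,2.1,5.3,0,0,0,0,6,2.1,5.3,0,0,0,0,6,2.4,5.5,0,0,0,0])

```text
time: 58.9
tool_pos: [0.4239, 0.0825, 0.2046]
tcp_rot: [-0.0, 3.141, 0.0]
wrist_force: [0.9, 1.0, 0.1]
width: 0.703
grip_force: 0.0
```

Call:
move_arm(series=[6,0,0,0,0,0,0,6,0,0,0,0,0,0])

```text
time: 59.15
tool_pos: [0.4248, 0.081, 0.2045]
tcp_rot: [-0.004, 3.141, -0.001]
wrist_force: [0.1, -1.2, -0.5]
width: 0.702
grip_force: 0.0
```

Run:
```python
from h import *
s=read_state();p=s["tool_pos"];print(p,s["width"],s["time"])
c=np.array([.4248,.0815]);print("v4",radial("side",c,.118,.02,np.arange(0,360,6)))
zp=.0535;c=np.array([.573,-.2915])
print("v1",radial("side",c,zp+.04,.062,np.arange(-170,-10,5)),radial("top",c,zp+.04,.062,np.arange(40,170,5)))
print("v2",radial("side",c,zp+.074,.048,np.arange(-170,-10,5)),radial("top",c,zp+.074,.048,np.arange(-20,200,5)))
print("v3",radial("side",c,zp+.108,.034,np.arange(-170,-10,5)),radial("top",c,zp+.108,.034,np.arange(-20,200,5)),radial("side",c,zp+.108,.034,np.arange(0,360,5)))
```

```text
[0.42483645 0.08101842 0.20454857] 0.7022699545676603 59.15
v4 (array([0.423 , 0.0822]), 1.3, 50)
v1 (array([ 0.5714, -0.2913]), 0.4, 32) (array([ 0.5708, -0.2913]), 0.3, 26)
v2 (array([ 0.5738, -0.2931]), 0.33, 32) (array([ 0.573, -0.293]), 0.41, 35)
v3 (array([ 0.5744, -0.2927]), 0.57, 32) (array([ 0.574, -0.292]), 0.47, 33) (array([ 0.5747, -0.2912]), 0.48, 60)
```

All three are nested and concentric to about 3 mm. Now vessel_4.

Call:
move_arm(series=[6,0,0.1,4,0,0,0,6,0,0,4,0,0,0,6,0,0,3,0,0,0,6,0,0,2,0,0,0,6,0,0,0.8,0,0,0], grip_force=30)

```text
time: 60.18
tool_pos: [0.4237, 0.0816, 0.065]
tcp_rot: [0.0, -3.139, 0.001]
wrist_force: [-0.3, -0.3, 0.8]
width: 0.7
grip_force: 0.0
```

Call:
move_arm(series=[5,0,0,0.4,0,0,0,4.4,0,0,0,0,0,0,3.8,0,0,0,0,0,0,3.4,0,0,0,0,0,0,3.4,0,0,0,0,0,0])

```text
time: 60.8
tool_pos: [0.4257, 0.0822, 0.0634]
tcp_rot: [-0.001, 3.14, 0.0]
wrist_force: [0.8, 0.3, 4.3]
width: 0.468
grip_force: 30.7
```

Call:
move_arm(series=[3.4,0,0,0,0,0,0,3.4,0,0,-0.5,0,0,0,3.4,0,0,-1.5,0,0,0,3.4,0,0,0,0,0,0])

```text
time: 61.3
tool_pos: [0.426, 0.0822, 0.0839]
tcp_rot: [-0.002, 3.139, 0.001]
wrist_force: [0.1, 0.2, -1.2]
width: 0.462
grip_force: 30.4
```

Call:
move_arm(series=[3.4,0,0,-5,0,0,0,3.4,0,0,-5,0,0,0,3.4,0,0,-5,0,0,0,3.4,0,0,-2.2,0,0,0,3.4,-1.9,-4.7,0,0,0,0])

```text
time: 61.92
tool_pos: [0.4453, 0.0368, 0.2576]
tcp_rot: [-0.01, 3.136, 0.002]
wrist_force: [1.8, -0.4, 0.3]
width: 0.464
grip_force: 30.9
```

Call:
move_arm(series=[3.4,-1.9,-4.7,0,0,0,0,3.4,-1.9,-4.7,0,0,0,0,3.4,-1.9,-4.7,0,0,0,0,3.4,-1.9,-4.7,0,0,0,0,3.4,-1.8,-4.6,0,0,0,0])

```text
time: 62.55
tool_pos: [0.5383, -0.2004, 0.2541]
tcp_rot: [0.001, -3.141, -0.0]
wrist_force: [1.1, -0.4, -0.8]
width: 0.467
grip_force: 30.9
```

Call:
move_arm(series=[3.4,-1.8,-4.6,0,0,0,0,3.4,-1.8,-4.6,0,0,0,0,3.4,0,0,0,0,0,0,3.4,0,0,0,0,0,0])

```text
time: 63.05
tool_pos: [0.5736, -0.2904, 0.2537]
tcp_rot: [0.001, -3.14, -0.002]
wrist_force: [-0.4, 0.4, -0.8]
width: 0.466
grip_force: 31.0
```

Run:
```python
from h import *
s=read_state();p=s["tool_pos"];print(p,s["wrist_force"],s["tcp_rot"]);zb=p[2]-.0634;c=p[:2]+[-.0005,-.0005]
f=lambda n,z,a,r=.02:print(n,[ (q[0]-p[:2]).round(4).tolist()+list(q[1:]) for q in [radial(n,c,z,r,np.arange(*a,5),.6,1.5)]])
f("side",zb,(-160,-20));f("side",zb,(-180,0));f("side",zb+.118,(0,360));f("top",zb+.118,(0,360));f("top",zb+.118,(60,240))
print("v3",radial("side",np.array([.5744,-.292]),.1615,.034,np.arange(-170,-10,5)))
```

```text
[ 0.57362711 -0.29042764  0.25367335] [-0.40072864  0.38688932 -0.76067216] [ 5.61350304e-04 -3.14023493e+00 -2.09638940e-03]
side [[-0.0017, 0.0017, 1.13, 28]]
side [[-0.0021, 0.0032, 0.57, 36]]
side [[-0.0027, -0.0002, 1.97, 51]]
top [[-0.0032, -0.0007, 0.72, 44]]
top [[-0.0029, -0.001, 0.53, 25]]
v3 (array([ 0.5745, -0.2925]), 0.37, 32)
```

Call:
move_arm(series=[3.4,-0.2,-0.1,1,0,0,0,3.4,0,0,1,0,0,0,3.4,0,0,0,0,0,0])

```text
time: 63.72
tool_pos: [0.5751, -0.2911, 0.2323]
tcp_rot: [0.002, -3.138, -0.003]
wrist_force: [-0.6, 0.2, -0.5]
width: 0.465
grip_force: 31.0
```

Call:
move_arm(series=[3.4,0,0,0.8,0,0,0,3.4,0,0,0.8,0,0,0,3.4,0,0,0,0,0,0])

```text
time: 64.1
tool_pos: [0.5755, -0.2915, 0.2171]
tcp_rot: [0.001, -3.14, -0.002]
wrist_force: [0.2, -0.2, -1.1]
width: 0.468
grip_force: 31.0
```

Call:
move_arm(series=[3.4,0,0,1,0,0,0,3.4,0,0,1,0,0,0,3.4,0,0,0,0,0,0])

```text
time: 64.47
tool_pos: [0.5752, -0.2913, 0.1967]
tcp_rot: [0.001, -3.139, -0.002]
wrist_force: [0.4, 0.6, -0.3]
width: 0.465
grip_force: 31.0
```

Call:
move_arm(series=[3.4,0,0,1,0,0,0,3.4,0,0,1,0,0,0,3.4,0,0,0,0,0,0])

```text
time: 64.85
tool_pos: [0.5752, -0.2913, 0.1768]
tcp_rot: [0.001, -3.139, -0.002]
wrist_force: [-0.0, 0.0, -0.4]
width: 0.463
grip_force: 31.0
```

Call:
move_arm(series=[3.4,0,0,1,0,0,0,3.4,0,0,1,0,0,0,3.4,0,0,0.8,0,0,0,3.4,0,0,0.3,0,0,0,3.4,0,0,0,0,0,0])

```text
time: 65.47
tool_pos: [0.5759, -0.2917, 0.1471]
tcp_rot: [0.001, -3.141, -0.001]
wrist_force: [0.0, 0.3, -1.1]
width: 0.465
grip_force: 31.0
```

Call:
move_arm(series=[3.4,0,0,0.2,0,0,0,3.4,0,0,0.1,0,0,0,3.4,0,0,0.1,0,0,0,3.4,0,0,0,0,0,0])

```text
time: 65.97
tool_pos: [0.5761, -0.2918, 0.1434]
tcp_rot: [0.001, -3.142, -0.0]
wrist_force: [-0.5, -0.3, -0.6]
width: 0.466
grip_force: 31.0
```

Call:
move_arm(series=[3.4,0,0,0.1,0,0,0,3.4,0,0,0,0,0,0,3.4,0,0,0,0,0,0])

```text
time: 66.35
tool_pos: [0.5761, -0.2918, 0.1425]
tcp_rot: [-0.001, 3.142, -0.0]
wrist_force: [-0.6, -0.1, -0.6]
width: 0.465
grip_force: 31.0
```

Call:
move_arm(series=[3.4,0,0,0.1,0,0,0,3.4,0,0,0.1,0,0,0,3.4,0,0,0,0,0,0])

```text
time: 66.72
tool_pos: [0.5761, -0.2918, 0.1404]
tcp_rot: [0.001, -3.142, 0.0]
wrist_force: [0.5, 0.6, -1.0]
width: 0.464
grip_force: 31.0
```

Call:
move_arm(series=[3.4,0,0,0.1,0,0,0,3.4,0,0,0,0,0,0])

```text
time: 66.97
tool_pos: [0.5761, -0.2918, 0.1395]
tcp_rot: [-0.001, 3.142, -0.0]
wrist_force: [-0.4, -0.7, 0.2]
width: 0.46
grip_force: 31.1
```

Run:
```python
from h import *
f=[]
for i in range(6): read_camera("side");f.append(read_state()["wrist_force"])
print(np.mean(f,0),read_state()["tool_pos"])
```

```text
[-0.00926748  0.1275118   0.0652356 ] [ 0.57615903 -0.29182601  0.13953962]
```

Call:
move_arm(series=[4.2,0,0,0,0,0,0,4.6,0,0,0,0,0,0,5.2,0,0,0,0,0,0,6,0,0,0,0,0,0,6,0,0,-1,0,0,0])

```text
time: 67.9
tool_pos: [0.5753, -0.2914, 0.1487]
tcp_rot: [0.001, -3.14, -0.002]
wrist_force: [0.0, 0.5, 0.1]
width: 0.701
grip_force: 0.0
```

Call:
move_arm(series=[6,0,0,-3,0,0,0,6,0,0,-4,0,0,0,6,0,0,-4,0,0,0,6,3,5,0,0,0,0,6,3,5,0,0,0,0])

```text
time: 68.53
tool_pos: [0.5161, -0.1914, 0.2612]
tcp_rot: [0.001, 3.139, -0.001]
wrist_force: [0.2, 0.9, 0.2]
width: 0.701
grip_force: 0.0
```

Call:
move_arm(series=[6,3,5,0,0,0,0,6,3,5,0,0,0,0,6,3,5,0,0,0,0,6,0,5,0,0,0,0,6,0,0,0,0,0,0])

```text
time: 69.15
tool_pos: [0.4256, 0.0108, 0.2607]
tcp_rot: [-0.01, 3.139, 0.001]
wrist_force: [0.5, -0.5, -0.2]
width: 0.703
grip_force: 0.0
```

Run:
```python
from h import *
s=read_state();print(s["tool_pos"],s["time"],s["wrist_force"])
zp=.0520;c=np.array([.573,-.2915])
for k,o in((1,0),(2,.008),(3,.016),(4,.024)):
    z,r=V[k];print(k,"side",radial("side",c,zp+o+z,r,np.arange(-170,-10,5)),"top",radial("top",c,zp+o+z,r,np.arange(30,170,5)))
z=zp+.024+.118;print("v4 full",radial("side",c,z,.02,np.arange(0,360,5)),radial("top",c,z,.02,np.arange(0,360,5)))
im=read_camera("side");m=np.zeros(im.shape[:2],bool);m[188:262,285:345]=(im.min(2)>150)[188:262,285:345]
print([cv2.boundingRect(q) for q in blobs(m,20)])
for dz in(-.006,0,.006): print("pan z",round(zp+dz,3),radial("side",np.array([.575,-.288]),zp+dz,.07,np.arange(-150,-30,4),.93,1.07),radial("top",np.array([.575,-.288]),zp+dz,.07,np.arange(60,160,4),.93,1.07))
```

```text
[0.42560188 0.0107939  0.26069443] 69.15 [ 0.54815993 -0.52590195 -0.22820889]
1 side (array([ 0.5714, -0.2915]), 0.4, 32) top (array([ 0.57 , -0.292]), 3.91, 27)
2 side (array([ 0.5733, -0.2929]), 0.56, 32) top (array([ 0.5711, -0.2998]), 1.2, 23)
3 side (array([ 0.5743, -0.2924]), 0.52, 32) top (array([ 0.5764, -0.2861]), 1.57, 22)
4 side (array([ 0.5732, -0.2934]), 0.45, 26) top (array([ 0.5738, -0.2913]), 0.79, 24)
v4 full (array([ 0.5738, -0.2916]), 0.56, 61) (array([ 0.5734, -0.293 ]), 0.77, 60)
[(315, 229, 30, 33), (330, 222, 9, 8), (307, 193, 17, 30), (285, 188, 31, 4)]
pan z 0.046 (array([ 0.5749, -0.2828]), 0.43, 19) (array([ 0.5751, -0.287 ]), 2.69, 22)
pan z 0.052 (array([ 0.5766, -0.284 ]), 0.29, 26) (array([ 0.577 , -0.2876]), 1.81, 22)
pan z 0.058 (array([ 0.5728, -0.2856]), 0.81, 24) (array([ 0.5779, -0.2877]), 1.98, 23)
```

The stack is nested and concentric. I'll refine the pan centre from the first pictures to judge how well the stack is centred.

Run:
```python
import h
from h import *
I={n:cv2.cvtColor(cv2.imread(f"pics/{n}0.png"),cv2.COLOR_BGR2RGB) for n in("top","side")}
h.read_camera=lambda n:I[n]
# lavender pan vs beige: use blue-minus-red instead of brightness
for n,box in(("top",(372,118,440,188)),("side",(280,275,370,345))):
    im=cv2.GaussianBlur(I[n],(3,3),0).astype(int);d=im[...,2]-im[...,0]
    for t in(-8,-4,0):
        m=np.zeros(d.shape,np.uint8);x0,y0,x1,y1=box;m[y0:y1,x0:x1]=((d>=t)&(im.min(2)>100))[y0:y1,x0:x1]
        m=cv2.morphologyEx(m,cv2.MORPH_OPEN,np.ones((7,7)));c=max(blobs(m),key=cv2.contourArea)
        P=onplane(n,cv2.convexHull(c).reshape(-1,2),.062);(cx,cy),r=cv2.minEnclosingCircle(P.astype(np.float32)*1000)
        lo,hi=P.min(0),P.max(0);print(n,t,"circle",round(cx,1),round(cy,1),round(r,1),"bbox ctr",(lo+hi)/2*1e3,(hi-lo)*1e3)
# balance outline
m=white(I["top"]).astype(np.uint8);mm=np.zeros_like(m);mm[100:200,365:445]=m[100:200,365:445]
c=max(blobs(mm),key=cv2.contourArea)
P=onplane("top",c.reshape(-1,2),.04).astype(np.float32)*1000;print(cv2.minAreaRect(P))
for q,z,r in(((.3699,.3164),.04,.062),((.4486,-.106),.066,.048)): print("check",radial("side",np.array(q),z,r,np.arange(-170,-10,5)),radial("top",np.array(q),z,r,np.arange(30,170,5)))
```

```text
top -8 circle 584.3 -308.3 98.8 bbox ctr [ 584.31378449 -289.30616002] [178.08950922 141.95393772]
top -4 circle 574.3 -306.8 88.4 bbox ctr [ 573.43634394 -289.43389239] [156.31250077 141.69847298]
top 0 circle 575.1 -290.3 71.2 bbox ctr [ 575.73617944 -290.45818413] [135.03658615 139.64988949]
side -8 circle 577.0 -287.5 73.3 bbox ctr [ 575.61777025 -287.99542599] [137.09207363 144.45767641]
side -4 circle 576.3 -287.1 72.3 bbox ctr [ 575.39732606 -287.25333295] [135.19281357 142.97349033]
side 0 circle 576.4 -286.9 71.6 bbox ctr [ 575.41163775 -286.72808189] [133.76580946 141.92298822]
((601.1115112304688, -285.23382568359375), (223.42550659179688, 170.88938903808594), 0.6254571080207825)
check (array([0.3675, 0.3101]), 0.84, 24) (array([0.3693, 0.3162]), 0.35, 28)
check (array([ 0.4472, -0.1068]), 0.66, 32) (array([ 0.4476, -0.1037]), 0.37, 28)
```

The stack sits about 5 mm from the pan centre, entirely on the pan. Both weights are back, the flask and bottles were not touched, and the arm is clear. Handing in.

```bash
python3 -c "
from workcell import *
print(finish_job())"
```

```text
the job is handed in; nothing more can be done
None
```

I checked balance_2, the free one, with the small and then the large weight, stood both back in the tray, and nested all four vessels upright on its pan, about 5 mm off centre by my measurement. The job is handed in, but no verdict came back.

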